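# Get the pill bottle out from behind the spices and put the right jar in

### The job

A pill bottle has been left at the back (right-hand) end of the jar lane in the wooden organiser, where the black-capped jar belongs. Take out the chilli bottle and then the red-capped jar that stand in front of it and park both upright on the chopping board, then stand the pill bottle upright on the floor of the green tub and the black-capped jar where the pill bottle was. Last, put the red-capped jar and then the chilli bottle back just where they stood in the lane, everything upright, and leave the yellow-capped jar, the lemon and the garlic as they are.

Things in the scene. Friction and masses are not known exactly. Their poses are not given: they have to be found in the camera images.
- organiser: Fixed light-wood organiser 184x142x85 mm; origin centre of underside, x along it to its back end (to the robot's right, within 0.2 rad), y away from the robot. Floor and walls 6 mm. Far half: jar lane along x, inside 172x58 mm, midline y=+36 mm, sides 85 mm high, end boards 32. Places (within 3 mm): front x=-57, middle 0, back +57. Near half: bay, midline y=-32, wall 45 high
- board: brown wooden chopping board, fixed, 170 (x) x 140 (y) x 16 mm thick, with a 16 mm hanging hole at x = +67, y = +52 mm; empty at the start; origin at the centre of its underside, its top is at z = 16 mm
- tub: Fixed open green tub, rim 130 (x) x 175 (y) mm, 105 mm high, walls lean outward; origin centre of underside, y away from the robot. Floor at z=10 to 12 mm, free inside 84x120 mm at the floor, 110x150 near the rim. A black tape roll (58 mm across, 19 high) is fixed on its floor centred at y=-38 mm; the floor is free from y=-8 to +60 mm
- chilli_bottle: tall slim glass sauce bottle with a red cap, 47 mm diameter, 188 mm tall, about 0.23 kg, straight to 94 mm up, from there best taken as an even taper to 22 mm wide at the top; pinch it 130 to 170 mm up; starts in the front place of the lane; its base is round; origin at the centre of its underside, z up its axis
- red_jar: glass spice jar with a red cap and green label, 46 mm diameter, 109 mm tall, cap 44 mm wide from 88 to 109 mm up, about 0.11 kg; starts in the middle place of the lane; its base is round; origin at the centre of its underside, z up its axis
- pill_bottle: short white pill bottle with a blue ribbed cap, 44 mm diameter, 81 mm tall, cap from 63 mm up, about 0.11 kg; starts in the back place of the lane; its base is round; origin at the centre of its underside, z up its axis
- black_jar: glass spice jar with a black cap and green label, 45 mm diameter, 105 mm tall, cap 45 mm wide from 84 to 105 mm up, about 0.11 kg; starts on the worktop left of the organiser; its base is round; origin at the centre of its underside, z up its axis
- yellow_jar: glass spice jar with a dark yellow cap, 42 mm diameter, 96 mm tall, on the worktop left of the organiser, in line with the black-capped jar (either may be the nearer); a bystander, not to be moved; its base is round; origin at the centre of its underside, z up its axis
- lemon: yellow lemon, 70 x 52 x 51 mm, lying in the organiser's bay; a bystander; origin under its middle
- garlic: white garlic bulb, 60 mm across, 59 mm tall, standing in the organiser's bay; a bystander; origin at the centre of its underside
Not all that is in view belongs to the job. Leave any purple or turquoise look-alike of the black_jar alone. Leave any purple look-alike of the pill_bottle alone.

How it is judged:
By the outcome, as a careful person would: the job done as asked, in the order asked, and still so for the second after the job is handed in, with the robot touching nothing.
It also fails if it takes over 138 s, if anything falls off the work surface, if the arm or the gripper's body presses on something with over 40 N, if the wrist force passes 120 N, or if a joint passes its speed limit or range.

### The arm

A 6-joint arm with a two-finger parallel gripper is mounted at the origin on a cart in front of the work surface, level with it; the furniture and walls round the work are solid. World frame = base frame: x ahead of the robot, y to its left, z up, the work surface at z = 0. Lengths are in m, angles in degrees, forces in N, time in s.
With the tool pointing down it reaches from about 0.25 to 0.775 m from the base axis. Payload 8.9 kg.
Tool frame: the origin (TCP) lies on the mounting face of the last link; the fingertips stand 173 mm ahead of it and the grasp point (between the pads) lies 155 mm ahead of it (tip_reach is the distance from the TCP to the fingertips, in m); z points along the fingers, x is the direction in which the jaws open and shut, and the axes are right-handed (so a half turn about z gives the same grasp; the last joint's range is limited). The gripper opens to 85 mm and grips with 20 to 120 N. Pads are 22 mm wide; open, the fingers measure 114 mm over their backs; the gripper's body (76 mm by 85 mm) begins 54 mm behind the grasp point. The pads swing forward as they close: fully open they stand 13 mm farther back than shut.
Start: joints at [-76.163, 16.656, -8.789, 64.555, 0, 82.019], TCP at [0.195, -0.487, 0.405] pointing down, gripper open.
Joint ranges: [-144.48, 144.48], [-52.06, 99.96], [-74.48, 78.29], [-112.23, 115.85], [-86.99, 84.42], [-180, 180]. Speed limits (degrees/s): [127.2, 127.2, 159.86, 180, 180, 180].

### API

Orientations are given as [roll, pitch, yaw] about the fixed x, y, z axes, in that order (R = Rz(yaw) Ry(pitch) Rx(roll)).
In Python, from station import * gives the robot as it stands.
- The arm moves only by the tool jog_arm, never from a script. Its argument "plan" is a list of rows, each an object of numbers: "x", "y", "z": the shift along the tool's x, y, z as a fraction of full scale; "wx", "wy", "wz": the turn, a rotation vector about the tool's x, y, z as a fraction of full scale; "hand": the opening, from 0 (shut) to 1 (fully open). In form: [{"x": .., "y": .., "z": .., "wx": .., "wy": .., "wz": .., "hand": ..}, ...]. A call has exactly 8 rows; each row is the pose to reach, as a shift and turn from the pose commanded when the call began, along the tool's axes at that moment, turning the shorter way round; what a row does not reach only later rows make up. Full scale, the value 1, is 150 mm for a shift and 180 degrees for a turn. A row lasts 1/10 s, in which the tool goes at most 50 mm and 8.59 degrees, less where a joint would pass 70% of its speed; a pose out of reach is approached as far as the arm can. A call with a number of a shift or a turn outside -1 to 1 is refused whole. A call with a gripper value outside its range is refused whole. The fingers move at their own pace and stop on an object; the grip force is fixed at half the most. Time passes only in rows, so rows that repeat a pose let the fingers close, or fill a call up. It gives the time, the measured TCP pose, the force and the opening at its end, in the units of the state.
- sense(): the state, without advancing time (a new reading comes with each control period).
- get_image(name): name is "side" or "top"; returns a dict with "frame" (480x640x3 uint8, red, green, blue), "camera_matrix" (3x3 intrinsics, pixels), "dist_coeffs" ([k1, k2, p1, p2, k3] as OpenCV has them; the pictures are not rectified), "world_from_camera" (4x4, takes a point from camera to world coordinates). Camera axes: x right, y up, looking along -z (the intrinsics and any distortion apply to the point x, -y, -z); pixel columns grow to the right and rows downward; lengths in m; the calibration is good to about 2 mm. A picture is of the moment at which its call begins. There is no depth.
- job_done(): hands the job in, once; it reports no verdict.
The state is a dict: "time_s": time; "q": joint angles; "dq": joint speeds; "joint_torque": joint torques, N m; "tcp_pos": TCP position; "eef_rot": TCP orientation; "wrist_force": force on the tool from outside, world axes, zero at the start; "torque": the same for the moment, N m; "opening": finger opening in m.
Only numpy, scipy, OpenCV 4.12 (cv2) and the standard library are available. Lean on these libraries where they do the work, as an engineer would, in place of code of your own. Each camera call takes 0.05 s, during which the arm holds its last target. There are 200 camera calls.

## Working session

There is one attempt and no reset: what is moved stays moved. The work goes in short steps, Python scripts to look and compute and a tool call to move; the robot and the scene stay as the last step left them, time stands still between calls to the robot, and variables do not carry over. Pictures are saved under pics/ and viewed, about 12 in all and at most 16, crops included, and the job is handed in when it is done.

Besides the shell and the picture viewer there is one more tool, called as name([rows], argument=value, ...), one row to a line, values as JSON. jog_arm: Moves the arm, as the interface text tells. Shift numbers are shares of 150 mm and turn numbers shares of 180 degrees, none past 1 either way. Its arguments: {"type":"object","properties":{"plan":{"type":"array","items":{"type":"object","properties":{"x":{"type":"number"},"y":{"type":"number"},"z":{"type":"number"},"wx":{"type":"number"},"wy":{"type":"number"},"wz":{"type":"number"},"hand":{"type":"number"}}}}},"required":["plan"]}

```bash
mkdir -p pics; cat > h.py <<'E'
from station import *
import numpy as np, cv2
def snap(n,f):
    im=get_image(n); cv2.imwrite('pics/'+f+'.png',im['frame'][:,:,::-1]); np.savez('pics/'+f+'.npz',**im); return im
def load(f): return np.load('pics/'+f+'.npz')
def px2w(im,uv,z):
    uv=np.array(uv,float).reshape(-1,1,2); p=cv2.undistortPoints(uv,im['camera_matrix'],im['dist_coeffs']).reshape(-1,2)
    T=im['world_from_camera']; d=np.c_[p[:,0],-p[:,1],-np.ones(len(p))]@T[:3,:3].T; o=T[:3,3]
    s=(np.broadcast_to(z,len(p))-o[2])/d[:,2]; return o+d*s[:,None]
def w2px(im,P):
    T=np.linalg.inv(im['world_from_camera']); c=np.atleast_2d(P)@T[:3,:3].T+T[:3,3]; c=c*[1,-1,-1]
    return cv2.projectPoints(c,np.zeros(3),np.zeros(3),im['camera_matrix'],im['dist_coeffs'])[0].reshape(-1,2)
E
python3 - <<'E'
from h import *
a=snap('top','t0');b=snap('side','s0')
for i in(a,b):print(i['world_from_camera'].round(3),i['camera_matrix'].round(1),i['dist_coeffs'])
print(sense())
E
```

```text
[[-0.018  0.996 -0.089  0.356]
 [-1.    -0.017  0.013 -0.018]
 [ 0.011  0.089  0.996  1.108]
 [ 0.     0.     0.     1.   ]] [[500.3   0.  317.2]
 [  0.  500.3 234. ]
 [  0.    0.    1. ]] [0.01718616 0.         0.         0.         0.        ]
[[ 0.94   0.15  -0.307  0.152]
 [-0.342  0.389 -0.855 -0.909]
 [-0.009  0.909  0.417  0.47 ]
 [ 0.     0.     0.     1.   ]] [[497.7   0.  324.4]
 [  0.  497.7 240.3]
 [  0.    0.    1. ]] [-0.06394576  0.          0.          0.          0.        ]
{'time_s': 0.1, 'q': array([-7.61619100e+01,  1.66848733e+01, -8.82709753e+00,  6.45544694e+01,
        5.09048449e-05,  8.20180472e+01]), 'dq': array([-0.01273336,  0.05830099,  0.16044876, -0.06855118,  0.0668155 ,
        0.06292214]), 'joint_torque': array([ 1.36945106e-03, -5.37978566e+01,  3.31918824e+01,  9.28478694e-03,
       -2.83108193e-04, -1.18508552e-05]), 'tcp_pos': array([ 0.19508984, -0.48719709,  0.40419482]), 'eef_rot': array([-1.79990724e+02,  6.57895100e-02, -6.81799518e+01]), 'wrist_force': array([ 0.23407451,  0.31315835, -0.25347001]), 'torque': array([-0.01793714,  0.01543242, -0.03062171]), 'opening': 0.08575316175051648}
```

View pics/t0.png

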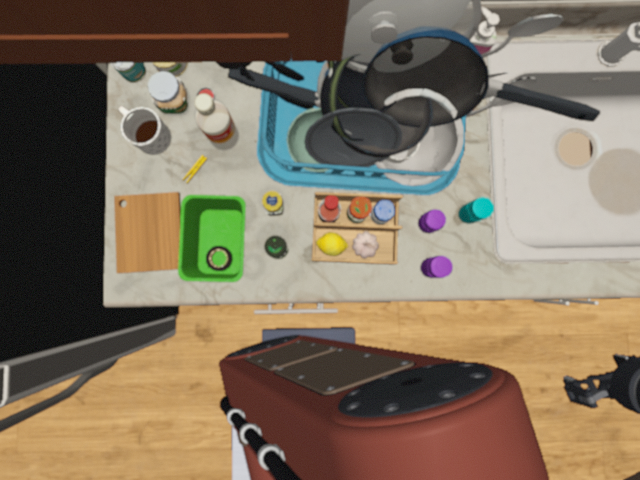

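View pics/s0.png

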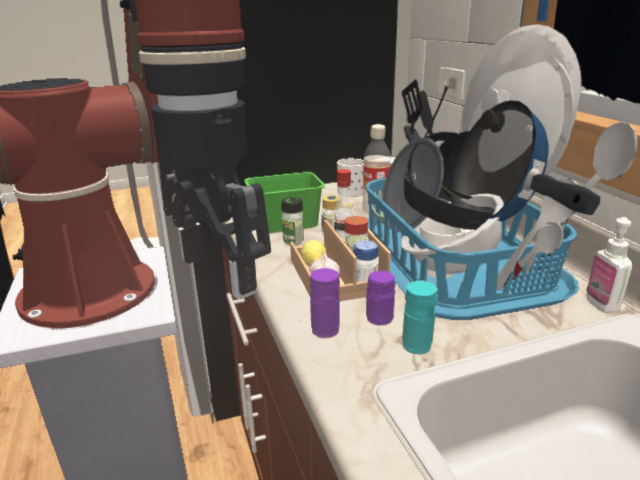

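```bash
python3 - <<'E'
import cv2,numpy as np
f=cv2.imread('pics/t0.png')
a=cv2.resize(f[180:290,105:255],None,fx=5,fy=5,interpolation=2)
b=cv2.resize(f[180:275,255:405],None,fx=5,fy=5,interpolation=2)
for im,u0 in((a,105),(b,255)):
    for u in range(u0,u0+150,10):
        cv2.line(im,((u-u0)*5,0),((u-u0)*5,6 if u%50 else 20),(0,0,255),1)
    for v in range(180,290,10): cv2.line(im,(0,(v-180)*5),(6 if v%50 else 20,(v-180)*5),(0,0,255),1)
cv2.imwrite('pics/c1.png',a);cv2.imwrite('pics/c2.png',b)
g=cv2.imread('pics/s0.png')
cv2.imwrite('pics/c3.png',cv2.resize(g[160:350,235:455],None,fx=3.5,fy=3.5,interpolation=2)[:600])
E
```

```text
(no output)
```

View pics/c1.png

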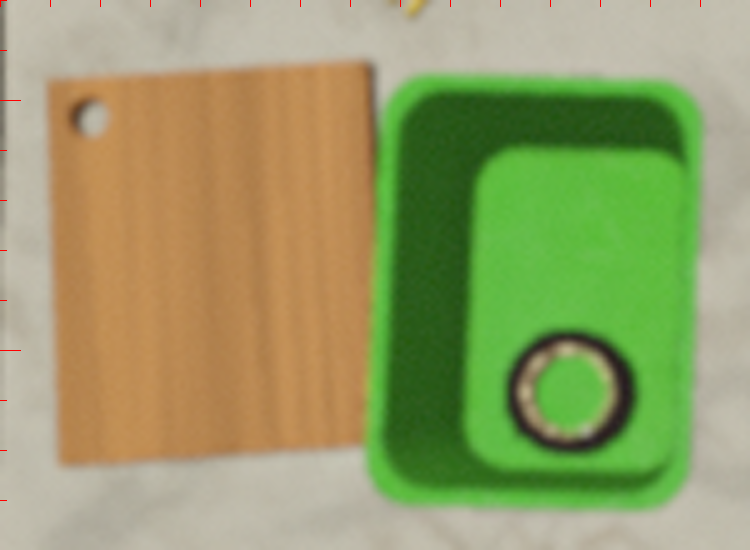

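View pics/c2.png

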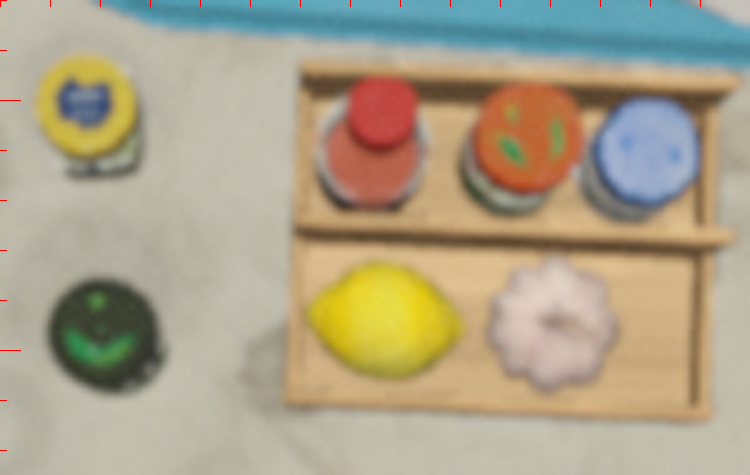

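View pics/c3.png

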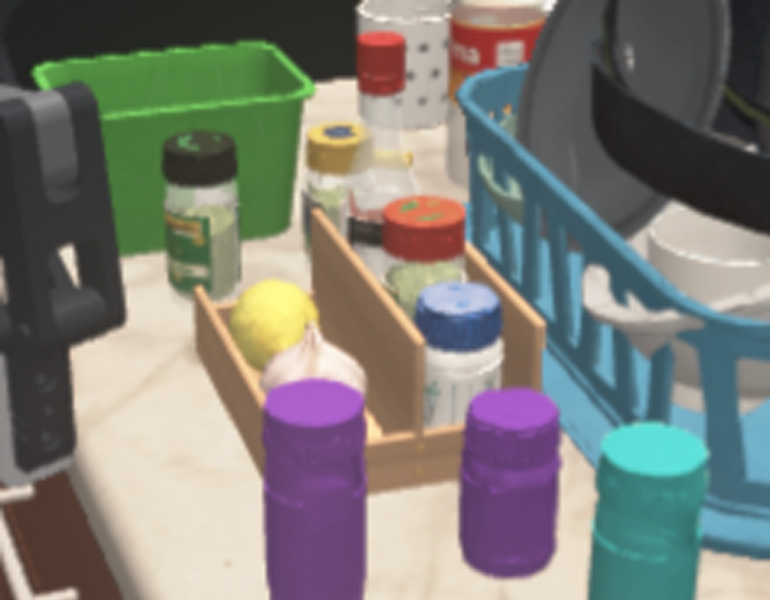

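```bash
python3 - <<'E'
from h import *
im=load('t0')
def P(n,pts,z,o):
    print(n,px2w(im,np.array(pts)/5.+o,z)[:,:2].round(4).tolist())
A=(105,180);B=(255,180)
A=np.array(A)-.4;B=np.array(B)-.4
P('board',[(48,82),(372,62),(368,445),(60,465),(90,117)],.016,A)
P('tubrim mid L,R,T,B',[(374,290),(698,290),(545,77),(527,500)],.105,A)
P('tubcorners',[(380,75),(704,82),(692,508),(366,495)],.105,A)
P('tape',[(571,391)],.031,A)
for n,p,z in[('chilli',(384,112),.194),('red',(528,137),.115),('pill',(646,150),.087),('black',(104,332),.105),('yellow',(87,105),.096)]:P(n,[p],z,B)
P('far top',[(302,64),(738,80)],.085,B)
P('mid top',[(297,230),(735,238)],.085,B)
P('near top',[(285,404),(712,416)],.045,B)
E
```

```text
board [[0.5447, 0.4113], [0.5515, 0.2703], [0.3834, 0.2709], [0.3772, 0.4031], [0.5289, 0.3928]]
tubrim mid L,R,T,B [[0.4432, 0.2455], [0.441, 0.116], [0.5284, 0.1773], [0.3582, 0.1843]]
tubcorners [[0.5302, 0.2436], [0.5254, 0.1132], [0.3539, 0.1188], [0.3614, 0.248]]
tape [[0.4046, 0.1805]]
chilli [[0.4967, -0.0568]]
red [[0.4977, -0.1177]]
pill [[0.4955, -0.169]]
black [[0.423, 0.0537]]
yellow [[0.5165, 0.0603]]
far top [[0.534, -0.0279], [0.5244, -0.2083]]
mid top [[0.465, -0.0246], [0.4587, -0.2049]]
near top [[0.395, -0.0185], [0.3868, -0.1999]]
```

```bash
python3 - <<'E'
from h import *
im=load('s0')
for z in(.219,.232,.245):
  for s in(.043,.057,-.043): print(z,s,w2px(im,[.195+.372*s,-.487-.928*s,z]).round(0))
E
```

```text
0.219 0.043 [[244. 317.]]
0.219 0.057 [[253. 324.]]
0.219 -0.043 [[197. 283.]]
0.232 0.043 [[243. 305.]]
0.232 0.057 [[252. 312.]]
0.232 -0.043 [[196. 272.]]
0.245 0.043 [[241. 293.]]
0.245 0.057 [[250. 299.]]
0.245 -0.043 [[194. 260.]]
```

jog_arm([
  {"wz": 0},
  {"wz": -0.045},
  {"wz": -0.09},
  {"wz": -0.135},
  {"wz": -0.18},
  {"wz": -0.225},
  {"wz": -0.27},
  {"wz": -0.315, "hand": 0.75},
])

```text
invalid input
```

```bash
cat >> h.py <<'E'
def go(*wps, frm=None):
    """wps: (x,y,z,yaw); prints final fractions of each call"""
    s=sense(); p=np.array(s['tcp_pos']) if frm is None else np.array(frm[:3]); yaw=s['eef_rot'][2] if frm is None else frm[3]
    print('t',round(s['time_s'],1),'at',p.round(4),np.round(s['eef_rot'],2),'f',np.round(s['wrist_force'],1),'open',round(s['opening'],4))
    for w in wps:
        d=np.array(w[:3])-p; c,n=np.cos(np.radians(yaw)),np.sin(np.radians(yaw))
        l=np.array([c*d[0]+n*d[1], n*d[0]-c*d[1], -d[2]])/.15
        print(w,'xyz',l.round(3),'wz',round(-((w[3]-yaw+180)%360-180)/180,3)); p=np.array(w[:3]); yaw=w[3]
E
python3 - <<'E'
from h import *
go((.26,-.40,.405,-2.6),(.378,-.228,.405,-2.6),(.4967,-.0568,.405,-2.6))
E
```

```text
t 0.1 at [ 0.1951 -0.4872  0.4042] [-1.7999e+02  7.0000e-02 -6.8180e+01] f [ 0.2  0.3 -0.3] open 0.0858
(0.26, -0.4, 0.405, -2.6) xyz [-0.379 -0.618 -0.005] wz -0.364
(0.378, -0.228, 0.405, -2.6) xyz [ 0.734 -1.181 -0.   ] wz -0.0
(0.4967, -0.0568, 0.405, -2.6) xyz [ 0.739 -1.176 -0.   ] wz -0.0
```

jog_arm([
  {"x": -0.047, "y": -0.077, "z": 0, "wx": 0, "wy": 0, "wz": -0.046, "hand": 1},
  {"x": -0.095, "y": -0.155, "z": 0, "wx": 0, "wy": 0, "wz": -0.091, "hand": 1},
  {"x": -0.142, "y": -0.232, "z": 0, "wx": 0, "wy": 0, "wz": -0.137, "hand": 1},
  {"x": -0.19, "y": -0.31, "z": 0, "wx": 0, "wy": 0, "wz": -0.182, "hand": 1},
  {"x": -0.237, "y": -0.386, "z": 0, "wx": 0, "wy": 0, "wz": -0.228, "hand": 0.8},
  {"x": -0.284, "y": -0.464, "z": 0, "wx": 0, "wy": 0, "wz": -0.273, "hand": 0.8},
  {"x": -0.332, "y": -0.54, "z": 0, "wx": 0, "wy": 0, "wz": -0.319, "hand": 0.8},
  {"x": -0.379, "y": -0.618, "z": -0.005, "wx": 0, "wy": 0, "wz": -0.364, "hand": 0.75},
])

```text
time_s: 0.9
tcp_pos: [0.2603, -0.3995, 0.4051]
eef_rot: [-180.0, 0.0, -2.3]
wrist_force: [-0.3, 0.4, -0.1]
opening: 0.0641
```

jog_arm([
  {"x": 0.06, "y": -0.1, "z": 0, "wx": 0, "wy": 0, "wz": 0, "hand": 0.75},
  {"x": 0.12, "y": -0.2, "z": 0, "wx": 0, "wy": 0, "wz": 0, "hand": 0.75},
  {"x": 0.18, "y": -0.3, "z": 0, "wx": 0, "wy": 0, "wz": 0, "hand": 0.75},
  {"x": 0.245, "y": -0.4, "z": 0, "wx": 0, "wy": 0, "wz": 0, "hand": 0.75},
  {"x": 0.31, "y": -0.5, "z": 0, "wx": 0, "wy": 0, "wz": 0, "hand": 0.75},
  {"x": 0.37, "y": -0.6, "z": 0, "wx": 0, "wy": 0, "wz": 0, "hand": 0.75},
  {"x": 0.43, "y": -0.7, "z": 0, "wx": 0, "wy": 0, "wz": 0, "hand": 0.75},
  {"x": 0.491, "y": -0.786, "z": 0, "wx": 0, "wy": 0, "wz": 0, "hand": 0.75},
])

```text
time_s: 1.7
tcp_pos: [0.3393, -0.285, 0.4052]
eef_rot: [-180.0, 0.0, -2.7]
wrist_force: [0.2, -0.4, -0.1]
opening: 0.0641
```

jog_arm([
  {"x": 0.06, "y": -0.1, "z": 0, "wx": 0, "wy": 0, "wz": 0, "hand": 0.75},
  {"x": 0.12, "y": -0.2, "z": 0, "wx": 0, "wy": 0, "wz": 0, "hand": 0.75},
  {"x": 0.18, "y": -0.3, "z": 0, "wx": 0, "wy": 0, "wz": 0, "hand": 0.75},
  {"x": 0.245, "y": -0.4, "z": 0, "wx": 0, "wy": 0, "wz": 0, "hand": 0.75},
  {"x": 0.31, "y": -0.5, "z": 0, "wx": 0, "wy": 0, "wz": 0, "hand": 0.75},
  {"x": 0.37, "y": -0.6, "z": 0, "wx": 0, "wy": 0, "wz": 0, "hand": 0.75},
  {"x": 0.43, "y": -0.7, "z": 0, "wx": 0, "wy": 0, "wz": 0, "hand": 0.75},
  {"x": 0.491, "y": -0.786, "z": 0, "wx": 0, "wy": 0, "wz": 0, "hand": 0.75},
])

```text
time_s: 2.5
tcp_pos: [0.4184, -0.1707, 0.4052]
eef_rot: [-180.0, 0.0, -2.7]
wrist_force: [0.6, 0.7, -0.0]
opening: 0.0643
```

```bash
python3 - <<'E'
from h import *
go((.4967,-.0568,.405,-2.6),(.4967,-.0568,.311,-2.6))
E
```

```text
t 2.5 at [ 0.4184 -0.1707  0.4052] [-1.7998e+02  3.0000e-02 -2.6500e+00] f [ 0.6  0.7 -0. ] open 0.0643
(0.4967, -0.0568, 0.405, -2.6) xyz [ 0.487 -0.782  0.002] wz -0.0
(0.4967, -0.0568, 0.311, -2.6) xyz [ 0.    -0.     0.627] wz -0.0
```

jog_arm([
  {"x": 0.06, "y": -0.1, "z": 0, "wx": 0, "wy": 0, "wz": 0, "hand": 0.75},
  {"x": 0.12, "y": -0.2, "z": 0, "wx": 0, "wy": 0, "wz": 0, "hand": 0.75},
  {"x": 0.18, "y": -0.3, "z": 0, "wx": 0, "wy": 0, "wz": 0, "hand": 0.75},
  {"x": 0.245, "y": -0.4, "z": 0, "wx": 0, "wy": 0, "wz": 0, "hand": 0.75},
  {"x": 0.31, "y": -0.5, "z": 0, "wx": 0, "wy": 0, "wz": 0, "hand": 0.75},
  {"x": 0.37, "y": -0.6, "z": 0, "wx": 0, "wy": 0, "wz": 0, "hand": 0.75},
  {"x": 0.43, "y": -0.7, "z": 0, "wx": 0, "wy": 0, "wz": 0, "hand": 0.75},
  {"x": 0.487, "y": -0.782, "z": 0, "wx": 0, "wy": 0, "wz": 0, "hand": 0.75},
])

```text
time_s: 3.3
tcp_pos: [0.4969, -0.0568, 0.4052]
eef_rot: [-180.0, 0.0, -2.6]
wrist_force: [0.2, -0.5, -0.4]
opening: 0.0637
```

```bash
python3 - <<'E'
from h import *
a=snap('side','s1')['frame'];b=snap('top','t1')['frame']
o=np.hstack([cv2.resize(a[60:320,230:430],None,fx=2,fy=2),cv2.resize(b[110:290,250:450],None,fx=2,fy=2.88)])
cv2.imwrite('pics/c4.png',o[:,:,::-1])
E
```

```text
Traceback (most recent call last):
ValueError: all the input array dimensions except for the concatenation axis must match exactly, but along dimension 0, the array at index 0 has size 520 and the array at index 1 has size 518
```

```bash
cat >> h.py <<'E'
def pair(n,sb=(60,320,230,430),tb=(110,290,250,450)):
    a=snap('side','s'+n)['frame'];b=snap('top','t'+n)['frame']
    f=lambda i,r:cv2.resize(i[r[0]:r[1],r[2]:r[3]],(400,int(400*(r[1]-r[0])/(r[3]-r[2]))),interpolation=2)
    a,b=f(a,sb),f(b,tb);H=max(len(a),len(b))
    p=lambda i:np.vstack([i,np.zeros((H-len(i),400,3),np.uint8)])
    cv2.imwrite('pics/p'+n+'.png',np.hstack([p(a),p(b)])[:600,:,::-1])
E
python3 -c "
from h import *
pair('1')"
```

```text
(no output)
```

View pics/p1.png

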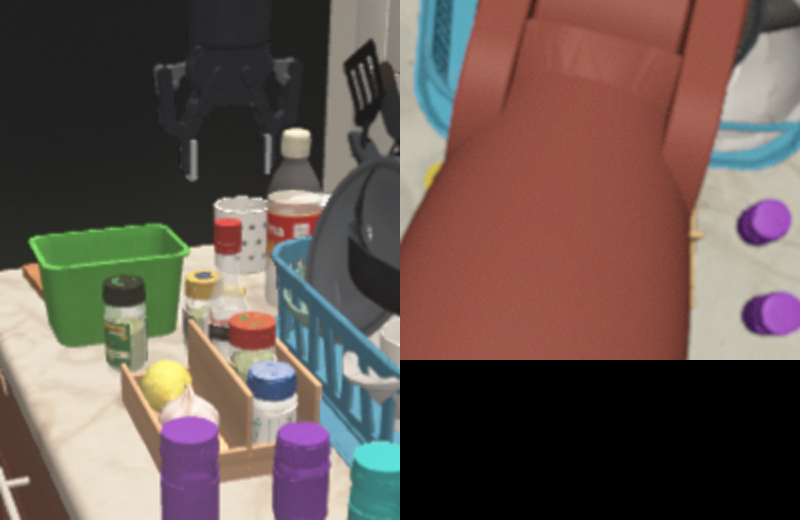

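jog_arm([
  {"x": 0, "y": 0, "z": 0.12, "wx": 0, "wy": 0, "wz": 0, "hand": 0.75},
  {"x": 0, "y": 0, "z": 0.24, "wx": 0, "wy": 0, "wz": 0, "hand": 0.75},
  {"x": 0, "y": 0, "z": 0.36, "wx": 0, "wy": 0, "wz": 0, "hand": 0.75},
  {"x": 0, "y": 0, "z": 0.46, "wx": 0, "wy": 0, "wz": 0, "hand": 0.75},
  {"x": 0, "y": 0, "z": 0.54, "wx": 0, "wy": 0, "wz": 0, "hand": 0.75},
  {"x": 0, "y": 0, "z": 0.6, "wx": 0, "wy": 0, "wz": 0, "hand": 0.75},
  {"x": 0, "y": 0, "z": 0.63, "wx": 0, "wy": 0, "wz": 0, "hand": 0.75},
  {"x": 0, "y": 0, "z": 0.63, "wx": 0, "wy": 0, "wz": 0, "hand": 0.5},
])

```text
time_s: 4.3
tcp_pos: [0.4964, -0.0578, 0.3107]
eef_rot: [-180.0, 0.0, -2.7]
wrist_force: [0.4, 0.6, -1.0]
opening: 0.0511
```

jog_arm([
  {"x": 0, "y": 0, "z": 0, "wx": 0, "wy": 0, "wz": 0, "hand": 0.3},
  {"x": 0, "y": 0, "z": 0, "wx": 0, "wy": 0, "wz": 0, "hand": 0.2},
  {"x": 0, "y": 0, "z": 0, "wx": 0, "wy": 0, "wz": 0, "hand": 0},
  {"x": 0, "y": 0, "z": 0, "wx": 0, "wy": 0, "wz": 0, "hand": 0},
  {"x": 0, "y": 0, "z": 0, "wx": 0, "wy": 0, "wz": 0, "hand": 0},
  {"x": 0, "y": 0, "z": 0, "wx": 0, "wy": 0, "wz": 0, "hand": 0},
  {"x": 0, "y": 0, "z": 0, "wx": 0, "wy": 0, "wz": 0, "hand": 0},
  {"x": 0, "y": 0, "z": 0, "wx": 0, "wy": 0, "wz": 0, "hand": 0},
])

```text
time_s: 5.1
tcp_pos: [0.4969, -0.0578, 0.3118]
eef_rot: [180.0, -0.1, -2.7]
wrist_force: [0.4, -0.2, 5.2]
opening: 0.0315
```

jog_arm([
  {"x": 0, "y": 0, "z": -0.05, "wx": 0, "wy": 0, "wz": 0, "hand": 0},
  {"x": 0, "y": 0, "z": -0.15, "wx": 0, "wy": 0, "wz": 0, "hand": 0},
  {"x": 0, "y": 0, "z": -0.28, "wx": 0, "wy": 0, "wz": 0, "hand": 0},
  {"x": 0, "y": 0, "z": -0.42, "wx": 0, "wy": 0, "wz": 0, "hand": 0},
  {"x": 0, "y": 0, "z": -0.56, "wx": 0, "wy": 0, "wz": 0, "hand": 0},
  {"x": 0, "y": 0, "z": -0.7, "wx": 0, "wy": 0, "wz": 0, "hand": 0},
  {"x": 0, "y": 0, "z": -0.82, "wx": 0, "wy": 0, "wz": 0, "hand": 0},
  {"x": 0, "y": 0, "z": -0.9, "wx": 0, "wy": 0, "wz": 0, "hand": 0},
])

```text
time_s: 5.9
tcp_pos: [0.4965, -0.0576, 0.4474]
eef_rot: [180.0, -0.1, -2.7]
wrist_force: [0.2, 0.1, -2.8]
opening: 0.0313
```

jog_arm([
  {"x": 0, "y": -0.04, "z": 0, "wx": 0, "wy": 0, "wz": 0, "hand": 0},
  {"x": 0, "y": -0.12, "z": 0, "wx": 0, "wy": 0, "wz": 0, "hand": 0},
  {"x": 0, "y": -0.23, "z": 0, "wx": 0, "wy": 0, "wz": 0, "hand": 0},
  {"x": 0, "y": -0.36, "z": 0, "wx": 0, "wy": 0, "wz": 0, "hand": 0},
  {"x": 0, "y": -0.49, "z": 0, "wx": 0, "wy": 0, "wz": 0, "hand": 0},
  {"x": 0, "y": -0.62, "z": 0, "wx": 0, "wy": 0, "wz": 0, "hand": 0},
  {"x": 0, "y": -0.75, "z": 0, "wx": 0, "wy": 0, "wz": 0, "hand": 0},
  {"x": -0.015, "y": -0.873, "z": 0, "wx": 0, "wy": 0, "wz": 0, "hand": 0},
])

```text
time_s: 6.7
tcp_pos: [0.5, 0.075, 0.4447]
eef_rot: [-180.0, 0.1, -2.6]
wrist_force: [-0.5, -0.1, -3.0]
opening: 0.0313
```

jog_arm([
  {"x": 0, "y": -0.11, "z": 0, "wx": 0, "wy": 0, "wz": 0, "hand": 0},
  {"x": 0, "y": -0.22, "z": 0, "wx": 0, "wy": 0, "wz": 0, "hand": 0},
  {"x": 0, "y": -0.33, "z": 0, "wx": 0, "wy": 0, "wz": 0, "hand": 0},
  {"x": 0, "y": -0.44, "z": 0, "wx": 0, "wy": 0, "wz": 0, "hand": 0},
  {"x": 0, "y": -0.55, "z": 0, "wx": 0, "wy": 0, "wz": 0, "hand": 0},
  {"x": 0, "y": -0.66, "z": 0, "wx": 0, "wy": 0, "wz": 0, "hand": 0},
  {"x": 0, "y": -0.77, "z": 0, "wx": 0, "wy": 0, "wz": 0, "hand": 0},
  {"x": -0.015, "y": -0.873, "z": 0, "wx": 0, "wy": 0, "wz": 0, "hand": 0},
])

```text
time_s: 7.5
tcp_pos: [0.5037, 0.2057, 0.4447]
eef_rot: [180.0, 0.1, -2.6]
wrist_force: [0.3, 0.6, -2.3]
opening: 0.0312
```

jog_arm([
  {"x": 0, "y": -0.13, "z": 0, "wx": 0, "wy": 0, "wz": 0, "hand": 0},
  {"x": 0, "y": -0.26, "z": 0, "wx": 0, "wy": 0, "wz": 0, "hand": 0},
  {"x": 0, "y": -0.39, "z": 0, "wx": 0, "wy": 0, "wz": 0, "hand": 0},
  {"x": 0, "y": -0.52, "z": 0, "wx": 0, "wy": 0, "wz": 0, "hand": 0},
  {"x": 0, "y": -0.65, "z": 0, "wx": 0, "wy": 0, "wz": 0, "hand": 0},
  {"x": 0, "y": -0.76, "z": 0, "wx": 0, "wy": 0, "wz": 0, "hand": 0},
  {"x": 0, "y": -0.83, "z": 0, "wx": 0, "wy": 0, "wz": 0, "hand": 0},
  {"x": -0.015, "y": -0.873, "z": 0, "wx": 0, "wy": 0, "wz": 0, "hand": 0},
])

```text
time_s: 8.3
tcp_pos: [0.5079, 0.3361, 0.4454]
eef_rot: [180.0, 0.0, -2.6]
wrist_force: [0.1, -0.1, -2.9]
opening: 0.0314
```

```bash
python3 - <<'E'
from h import *
go((.508,.335,.323,-2.6))
pair('2',(60,320,200,460),(150,290,100,300))
E
```

```text
t 8.3 at [0.5079 0.3361 0.4454] [ 1.7998e+02  3.0000e-02 -2.6200e+00] f [ 0.1 -0.1 -2.9] open 0.0314
(0.508, 0.335, 0.323, -2.6) xyz [0.001 0.007 0.816] wz -0.0
```

View pics/p2.png

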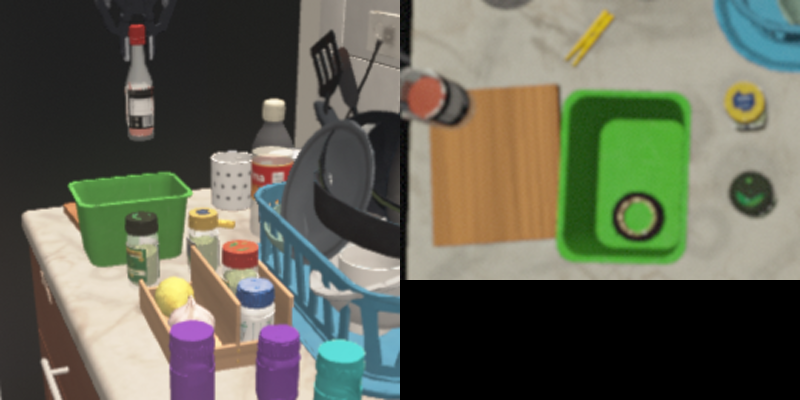

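jog_arm([
  {"x": 0, "y": 0, "z": 0.1, "wx": 0, "wy": 0, "wz": 0, "hand": 0},
  {"x": 0, "y": 0, "z": 0.24, "wx": 0, "wy": 0, "wz": 0, "hand": 0},
  {"x": 0, "y": 0, "z": 0.38, "wx": 0, "wy": 0, "wz": 0, "hand": 0},
  {"x": 0, "y": 0, "z": 0.52, "wx": 0, "wy": 0, "wz": 0, "hand": 0},
  {"x": 0, "y": 0, "z": 0.64, "wx": 0, "wy": 0, "wz": 0, "hand": 0},
  {"x": 0, "y": 0, "z": 0.73, "wx": 0, "wy": 0, "wz": 0, "hand": 0},
  {"x": 0, "y": 0, "z": 0.79, "wx": 0, "wy": 0, "wz": 0, "hand": 0},
  {"x": 0, "y": 0, "z": 0.81, "wx": 0, "wy": 0, "wz": 0, "hand": 0},
])

```text
time_s: 9.2
tcp_pos: [0.5079, 0.3345, 0.3237]
eef_rot: [180.0, 0.1, -2.7]
wrist_force: [-1.0, -0.3, -2.8]
opening: 0.0314
```

jog_arm([
  {"x": 0, "y": 0, "z": 0.005, "wx": 0, "wy": 0, "wz": 0, "hand": 0},
  {"x": 0, "y": 0, "z": 0.01, "wx": 0, "wy": 0, "wz": 0, "hand": 0},
  {"x": 0, "y": 0, "z": 0.015, "wx": 0, "wy": 0, "wz": 0, "hand": 0},
  {"x": 0, "y": 0, "z": 0.02, "wx": 0, "wy": 0, "wz": 0, "hand": 0},
  {"x": 0, "y": 0, "z": 0.02, "wx": 0, "wy": 0, "wz": 0, "hand": 0},
  {"x": 0, "y": 0, "z": 0.02, "wx": 0, "wy": 0, "wz": 0, "hand": 0},
  {"x": 0, "y": 0, "z": 0.02, "wx": 0, "wy": 0, "wz": 0, "hand": 0},
  {"x": 0, "y": 0, "z": 0.02, "wx": 0, "wy": 0, "wz": 0, "hand": 0},
])

```text
time_s: 10.0
tcp_pos: [0.5083, 0.3352, 0.3219]
eef_rot: [-180.0, -0.1, -2.7]
wrist_force: [0.4, -0.1, 3.0]
opening: 0.0313
```

jog_arm([
  {"x": 0, "y": 0, "z": 0, "wx": 0, "wy": 0, "wz": 0, "hand": 0.4},
  {"x": 0, "y": 0, "z": 0, "wx": 0, "wy": 0, "wz": 0, "hand": 0.5},
  {"x": 0, "y": 0, "z": 0, "wx": 0, "wy": 0, "wz": 0, "hand": 0.65},
  {"x": 0, "y": 0, "z": -0.05, "wx": 0, "wy": 0, "wz": 0, "hand": 0.75},
  {"x": 0, "y": 0, "z": -0.2, "wx": 0, "wy": 0, "wz": 0, "hand": 0.75},
  {"x": 0, "y": 0, "z": -0.4, "wx": 0, "wy": 0, "wz": 0, "hand": 0.75},
  {"x": 0, "y": 0, "z": -0.6, "wx": 0, "wy": 0, "wz": 0, "hand": 0.75},
  {"x": 0, "y": 0, "z": -0.7, "wx": 0, "wy": 0, "wz": 0, "hand": 0.75},
])

```text
time_s: 10.8
tcp_pos: [0.5083, 0.3352, 0.4298]
eef_rot: [-179.9, -0.2, -2.7]
wrist_force: [1.2, -0.3, -0.2]
opening: 0.0641
```

```bash
python3 - <<'E'
from h import *
go((.4975,-.1177,.36,-2.6),(.4975,-.1177,.257,-2.6))
E
```

```text
t 10.8 at [0.5083 0.3352 0.4298] [-179.9    -0.18   -2.66] f [ 1.2 -0.3 -0.2] open 0.0641
(0.4975, -0.1177, 0.36, -2.6) xyz [0.068 3.019 0.465] wz -0.0
(0.4975, -0.1177, 0.257, -2.6) xyz [ 0.    -0.     0.687] wz -0.0
```

jog_arm([
  {"x": 0, "y": 0.1, "z": 0, "wx": 0, "wy": 0, "wz": 0, "hand": 0.75},
  {"x": 0, "y": 0.22, "z": 0, "wx": 0, "wy": 0, "wz": 0, "hand": 0.75},
  {"x": 0, "y": 0.35, "z": 0, "wx": 0, "wy": 0, "wz": 0, "hand": 0.75},
  {"x": 0, "y": 0.48, "z": 0, "wx": 0, "wy": 0, "wz": 0, "hand": 0.75},
  {"x": 0, "y": 0.61, "z": 0, "wx": 0, "wy": 0, "wz": 0, "hand": 0.75},
  {"x": 0, "y": 0.74, "z": 0, "wx": 0, "wy": 0, "wz": 0, "hand": 0.75},
  {"x": 0, "y": 0.87, "z": 0, "wx": 0, "wy": 0, "wz": 0, "hand": 0.75},
  {"x": 0.022, "y": 1.0, "z": 0, "wx": 0, "wy": 0, "wz": 0, "hand": 0.75},
])

```text
time_s: 11.6
tcp_pos: [0.5035, 0.1835, 0.4256]
eef_rot: [180.0, 0.1, -2.7]
wrist_force: [-1.4, -0.5, 0.1]
opening: 0.0641
```

jog_arm([
  {"x": 0, "y": 0.13, "z": 0, "wx": 0, "wy": 0, "wz": 0, "hand": 0.75},
  {"x": 0, "y": 0.25, "z": 0, "wx": 0, "wy": 0, "wz": 0, "hand": 0.75},
  {"x": 0, "y": 0.38, "z": 0, "wx": 0, "wy": 0, "wz": 0, "hand": 0.75},
  {"x": 0, "y": 0.5, "z": 0, "wx": 0, "wy": 0, "wz": 0, "hand": 0.75},
  {"x": 0, "y": 0.63, "z": 0, "wx": 0, "wy": 0, "wz": 0, "hand": 0.75},
  {"x": 0, "y": 0.75, "z": 0, "wx": 0, "wy": 0, "wz": 0, "hand": 0.75},
  {"x": 0, "y": 0.88, "z": 0, "wx": 0, "wy": 0, "wz": 0, "hand": 0.75},
  {"x": 0.022, "y": 1.0, "z": 0, "wx": 0, "wy": 0, "wz": 0, "hand": 0.75},
])

```text
time_s: 12.4
tcp_pos: [0.4996, 0.0337, 0.4256]
eef_rot: [180.0, 0.1, -2.7]
wrist_force: [-0.4, -0.0, 0.4]
opening: 0.064
```

jog_arm([
  {"x": 0, "y": 0.13, "z": 0, "wx": 0, "wy": 0, "wz": 0, "hand": 0.75},
  {"x": 0, "y": 0.26, "z": 0, "wx": 0, "wy": 0, "wz": 0, "hand": 0.75},
  {"x": 0, "y": 0.39, "z": 0, "wx": 0, "wy": 0, "wz": 0, "hand": 0.75},
  {"x": 0, "y": 0.52, "z": 0.05, "wx": 0, "wy": 0, "wz": 0, "hand": 0.75},
  {"x": 0, "y": 0.65, "z": 0.15, "wx": 0, "wy": 0, "wz": 0, "hand": 0.75},
  {"x": 0, "y": 0.8, "z": 0.25, "wx": 0, "wy": 0, "wz": 0, "hand": 0.75},
  {"x": 0, "y": 0.92, "z": 0.37, "wx": 0, "wy": 0, "wz": 0, "hand": 0.75},
  {"x": 0.022, "y": 1.019, "z": 0.465, "wx": 0, "wy": 0, "wz": 0, "hand": 0.75},
])

```text
out of range; nothing moved
```

jog_arm([
  {"x": 0, "y": 0.13, "z": 0, "wx": 0, "wy": 0, "wz": 0, "hand": 0.75},
  {"x": 0, "y": 0.26, "z": 0, "wx": 0, "wy": 0, "wz": 0, "hand": 0.75},
  {"x": 0, "y": 0.39, "z": 0, "wx": 0, "wy": 0, "wz": 0, "hand": 0.75},
  {"x": 0, "y": 0.52, "z": 0.05, "wx": 0, "wy": 0, "wz": 0, "hand": 0.75},
  {"x": 0, "y": 0.65, "z": 0.15, "wx": 0, "wy": 0, "wz": 0, "hand": 0.75},
  {"x": 0, "y": 0.8, "z": 0.25, "wx": 0, "wy": 0, "wz": 0, "hand": 0.75},
  {"x": 0, "y": 0.92, "z": 0.35, "wx": 0, "wy": 0, "wz": 0, "hand": 0.75},
  {"x": 0.03, "y": 1.0, "z": 0.44, "wx": 0, "wy": 0, "wz": 0, "hand": 0.75},
])

```text
time_s: 13.2
tcp_pos: [0.497, -0.1163, 0.359]
eef_rot: [-180.0, 0.1, -2.7]
wrist_force: [-0.2, 0.6, -0.1]
opening: 0.0641
```

```bash
python3 - <<'E'
from h import *
go((.4975,-.1177,.257,-2.6))
pair('3',(130,320,250,410),(180,290,100,260))
E
```

```text
t 13.2 at [ 0.497  -0.1163  0.359 ] [-1.7999e+02  9.0000e-02 -2.7400e+00] f [-0.2  0.6 -0.1] open 0.0641
(0.4975, -0.1177, 0.257, -2.6) xyz [0.004 0.009 0.68 ] wz -0.001
```

View pics/p3.png

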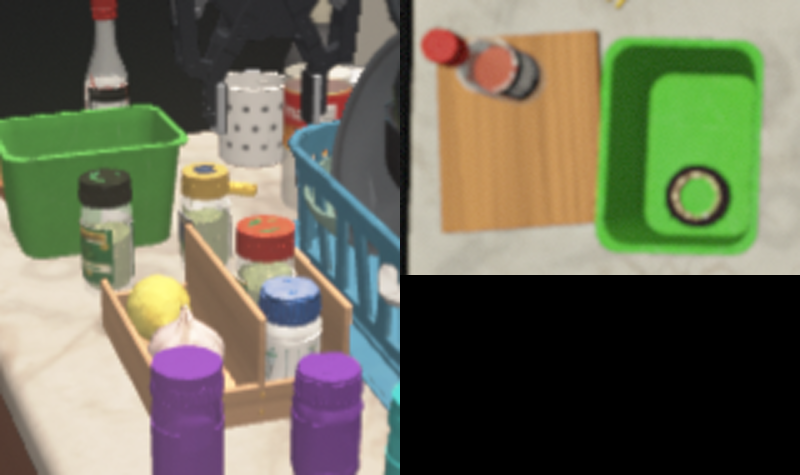

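jog_arm([
  {"x": 0, "y": 0, "z": 0.14, "wx": 0, "wy": 0, "wz": 0, "hand": 0.75},
  {"x": 0, "y": 0, "z": 0.28, "wx": 0, "wy": 0, "wz": 0, "hand": 0.75},
  {"x": 0.004, "y": 0.009, "z": 0.42, "wx": 0, "wy": 0, "wz": 0, "hand": 0.75},
  {"x": 0.004, "y": 0.009, "z": 0.52, "wx": 0, "wy": 0, "wz": 0, "hand": 0.75},
  {"x": 0.004, "y": 0.009, "z": 0.6, "wx": 0, "wy": 0, "wz": 0, "hand": 0.75},
  {"x": 0.004, "y": 0.009, "z": 0.65, "wx": 0, "wy": 0, "wz": 0, "hand": 0.75},
  {"x": 0.004, "y": 0.009, "z": 0.68, "wx": 0, "wy": 0, "wz": 0, "hand": 0.75},
  {"x": 0.004, "y": 0.009, "z": 0.68, "wx": 0, "wy": 0, "wz": 0, "hand": 0.7},
])

```text
time_s: 14.1
tcp_pos: [0.4988, -0.1162, 0.2584]
eef_rot: [-180.0, 0.0, -2.7]
wrist_force: [0.2, 0.6, 0.5]
opening: 0.0601
```

jog_arm([
  {"x": 0, "y": 0, "z": 0, "wx": 0, "wy": 0, "wz": 0, "hand": 0.6},
  {"x": 0, "y": 0, "z": 0, "wx": 0, "wy": 0, "wz": 0, "hand": 0.5},
  {"x": 0, "y": 0, "z": 0, "wx": 0, "wy": 0, "wz": 0, "hand": 0.3},
  {"x": 0, "y": 0, "z": 0, "wx": 0, "wy": 0, "wz": 0, "hand": 0},
  {"x": 0, "y": 0, "z": 0, "wx": 0, "wy": 0, "wz": 0, "hand": 0},
  {"x": 0, "y": 0, "z": 0, "wx": 0, "wy": 0, "wz": 0, "hand": 0},
  {"x": 0, "y": 0, "z": 0, "wx": 0, "wy": 0, "wz": 0, "hand": 0},
  {"x": 0, "y": 0, "z": 0, "wx": 0, "wy": 0, "wz": 0, "hand": 0},
])

```text
time_s: 14.9
tcp_pos: [0.4991, -0.1165, 0.2593]
eef_rot: [180.0, -0.1, -2.7]
wrist_force: [-1.1, 0.3, 6.0]
opening: 0.0428
```

jog_arm([
  {"x": 0, "y": 0, "z": -0.05, "wx": 0, "wy": 0, "wz": 0, "hand": 0},
  {"x": 0, "y": 0, "z": -0.15, "wx": 0, "wy": 0, "wz": 0, "hand": 0},
  {"x": 0, "y": 0, "z": -0.28, "wx": 0, "wy": 0, "wz": 0, "hand": 0},
  {"x": 0, "y": 0, "z": -0.42, "wx": 0, "wy": 0, "wz": 0, "hand": 0},
  {"x": 0, "y": 0, "z": -0.56, "wx": 0, "wy": 0, "wz": 0, "hand": 0},
  {"x": 0, "y": 0, "z": -0.7, "wx": 0, "wy": 0, "wz": 0, "hand": 0},
  {"x": 0, "y": 0, "z": -0.82, "wx": 0, "wy": 0, "wz": 0, "hand": 0},
  {"x": 0, "y": 0, "z": -0.87, "wx": 0, "wy": 0, "wz": 0, "hand": 0},
])

```text
time_s: 15.7
tcp_pos: [0.4991, -0.1165, 0.3911]
eef_rot: [179.9, -0.2, -2.7]
wrist_force: [0.5, 0.6, -1.3]
opening: 0.043
```

jog_arm([
  {"x": -0.01, "y": -0.03, "z": 0, "wx": 0, "wy": 0, "wz": 0, "hand": 0},
  {"x": -0.03, "y": -0.1, "z": 0, "wx": 0, "wy": 0, "wz": 0, "hand": 0},
  {"x": -0.05, "y": -0.2, "z": 0, "wx": 0, "wy": 0, "wz": 0, "hand": 0},
  {"x": -0.07, "y": -0.31, "z": 0, "wx": 0, "wy": 0, "wz": 0, "hand": 0},
  {"x": -0.1, "y": -0.42, "z": 0, "wx": 0, "wy": 0, "wz": 0, "hand": 0},
  {"x": -0.13, "y": -0.53, "z": 0, "wx": 0, "wy": 0, "wz": 0, "hand": 0},
  {"x": -0.15, "y": -0.64, "z": 0, "wx": 0, "wy": 0, "wz": 0, "hand": 0},
  {"x": -0.18, "y": -0.753, "z": 0, "wx": 0, "wy": 0, "wz": 0, "hand": 0},
])

```text
time_s: 16.5
tcp_pos: [0.4763, -0.0005, 0.3882]
eef_rot: [-180.0, 0.1, -2.6]
wrist_force: [-0.2, 0.8, -0.8]
opening: 0.0428
```

jog_arm([
  {"x": -0.02, "y": -0.1, "z": 0, "wx": 0, "wy": 0, "wz": 0, "hand": 0},
  {"x": -0.045, "y": -0.19, "z": 0, "wx": 0, "wy": 0, "wz": 0, "hand": 0},
  {"x": -0.07, "y": -0.28, "z": 0, "wx": 0, "wy": 0, "wz": 0, "hand": 0},
  {"x": -0.09, "y": -0.38, "z": 0, "wx": 0, "wy": 0, "wz": 0, "hand": 0},
  {"x": -0.11, "y": -0.47, "z": 0, "wx": 0, "wy": 0, "wz": 0, "hand": 0},
  {"x": -0.135, "y": -0.57, "z": 0, "wx": 0, "wy": 0, "wz": 0, "hand": 0},
  {"x": -0.16, "y": -0.66, "z": 0, "wx": 0, "wy": 0, "wz": 0, "hand": 0},
  {"x": -0.18, "y": -0.753, "z": 0, "wx": 0, "wy": 0, "wz": 0, "hand": 0},
])

```text
time_s: 17.3
tcp_pos: [0.4549, 0.1129, 0.3889]
eef_rot: [180.0, 0.0, -2.7]
wrist_force: [-0.2, 0.5, -1.1]
opening: 0.0424
```

jog_arm([
  {"x": -0.02, "y": -0.1, "z": 0, "wx": 0, "wy": 0, "wz": 0, "hand": 0},
  {"x": -0.045, "y": -0.19, "z": 0, "wx": 0, "wy": 0, "wz": 0, "hand": 0},
  {"x": -0.07, "y": -0.28, "z": 0, "wx": 0, "wy": 0, "wz": 0, "hand": 0},
  {"x": -0.09, "y": -0.38, "z": 0, "wx": 0, "wy": 0, "wz": 0, "hand": 0},
  {"x": -0.11, "y": -0.47, "z": 0, "wx": 0, "wy": 0, "wz": 0, "hand": 0},
  {"x": -0.135, "y": -0.57, "z": 0, "wx": 0, "wy": 0, "wz": 0, "hand": 0},
  {"x": -0.16, "y": -0.66, "z": 0, "wx": 0, "wy": 0, "wz": 0, "hand": 0},
  {"x": -0.18, "y": -0.753, "z": 0, "wx": 0, "wy": 0, "wz": 0, "hand": 0},
])

```text
time_s: 18.1
tcp_pos: [0.4333, 0.227, 0.3889]
eef_rot: [180.0, 0.0, -2.7]
wrist_force: [0.8, 0.6, -1.8]
opening: 0.0429
```

jog_arm([
  {"x": -0.02, "y": -0.11, "z": 0, "wx": 0, "wy": 0, "wz": 0, "hand": 0},
  {"x": -0.045, "y": -0.22, "z": 0, "wx": 0, "wy": 0, "wz": 0, "hand": 0},
  {"x": -0.07, "y": -0.33, "z": 0, "wx": 0, "wy": 0, "wz": 0, "hand": 0},
  {"x": -0.09, "y": -0.44, "z": 0, "wx": 0, "wy": 0, "wz": 0, "hand": 0},
  {"x": -0.11, "y": -0.55, "z": 0, "wx": 0, "wy": 0, "wz": 0, "hand": 0},
  {"x": -0.135, "y": -0.65, "z": 0, "wx": 0, "wy": 0, "wz": 0, "hand": 0},
  {"x": -0.16, "y": -0.72, "z": 0, "wx": 0, "wy": 0, "wz": 0, "hand": 0},
  {"x": -0.18, "y": -0.753, "z": 0, "wx": 0, "wy": 0, "wz": 0, "hand": 0},
])

```text
time_s: 18.9
tcp_pos: [0.4115, 0.341, 0.3888]
eef_rot: [180.0, 0.0, -2.6]
wrist_force: [-0.9, 0.1, -0.3]
opening: 0.0428
```

```bash
python3 - <<'E'
from h import *
go((.412,.34,.27,-2.66))
E
```

```text
t 18.9 at [0.4115 0.341  0.3888] [ 1.80e+02  1.00e-02 -2.62e+00] f [-0.9  0.1 -0.3] open 0.0428
(0.412, 0.34, 0.27, -2.66) xyz [0.004 0.007 0.792] wz 0.0
```

jog_arm([
  {"x": 0, "y": 0, "z": 0.1, "wx": 0, "wy": 0, "wz": 0, "hand": 0},
  {"x": 0, "y": 0, "z": 0.24, "wx": 0, "wy": 0, "wz": 0, "hand": 0},
  {"x": 0, "y": 0, "z": 0.38, "wx": 0, "wy": 0, "wz": 0, "hand": 0},
  {"x": 0, "y": 0, "z": 0.52, "wx": 0, "wy": 0, "wz": 0, "hand": 0},
  {"x": 0, "y": 0, "z": 0.63, "wx": 0, "wy": 0, "wz": 0, "hand": 0},
  {"x": 0, "y": 0, "z": 0.71, "wx": 0, "wy": 0, "wz": 0, "hand": 0},
  {"x": 0, "y": 0, "z": 0.76, "wx": 0, "wy": 0, "wz": 0, "hand": 0},
  {"x": 0, "y": 0, "z": 0.78, "wx": 0, "wy": 0, "wz": 0, "hand": 0},
])

```text
time_s: 19.7
tcp_pos: [0.4118, 0.3399, 0.2715]
eef_rot: [180.0, 0.0, -2.7]
wrist_force: [-0.3, 0.6, -0.8]
opening: 0.0426
```

jog_arm([
  {"x": 0, "y": 0, "z": 0.005, "wx": 0, "wy": 0, "wz": 0, "hand": 0},
  {"x": 0, "y": 0, "z": 0.01, "wx": 0, "wy": 0, "wz": 0, "hand": 0},
  {"x": 0, "y": 0, "z": 0.015, "wx": 0, "wy": 0, "wz": 0, "hand": 0},
  {"x": 0, "y": 0, "z": 0.02, "wx": 0, "wy": 0, "wz": 0, "hand": 0},
  {"x": 0, "y": 0, "z": 0.025, "wx": 0, "wy": 0, "wz": 0, "hand": 0},
  {"x": 0, "y": 0, "z": 0.025, "wx": 0, "wy": 0, "wz": 0, "hand": 0},
  {"x": 0, "y": 0, "z": 0.025, "wx": 0, "wy": 0, "wz": 0, "hand": 0},
  {"x": 0, "y": 0, "z": 0.025, "wx": 0, "wy": 0, "wz": 0, "hand": 0},
])

```text
time_s: 20.5
tcp_pos: [0.412, 0.3402, 0.2693]
eef_rot: [-179.9, -0.1, -2.7]
wrist_force: [-2.6, -1.5, 9.6]
opening: 0.0427
```

jog_arm([
  {"x": 0, "y": 0, "z": 0, "wx": 0, "wy": 0, "wz": 0, "hand": 0.53},
  {"x": 0, "y": 0, "z": 0, "wx": 0, "wy": 0, "wz": 0, "hand": 0.6},
  {"x": 0, "y": 0, "z": 0, "wx": 0, "wy": 0, "wz": 0, "hand": 0.7},
  {"x": 0, "y": 0, "z": -0.05, "wx": 0, "wy": 0, "wz": 0, "hand": 0.7},
  {"x": 0, "y": 0, "z": -0.2, "wx": 0, "wy": 0, "wz": 0, "hand": 0.7},
  {"x": 0, "y": 0, "z": -0.4, "wx": 0, "wy": 0, "wz": 0, "hand": 0.7},
  {"x": 0, "y": 0, "z": -0.6, "wx": 0, "wy": 0, "wz": 0, "hand": 0.7},
  {"x": 0, "y": 0, "z": -0.75, "wx": 0, "wy": 0, "wz": 0, "hand": 0.7},
])

```text
time_s: 21.3
tcp_pos: [0.412, 0.3401, 0.3831]
eef_rot: [-179.9, -0.1, -2.7]
wrist_force: [0.9, 0.4, -0.4]
opening: 0.0595
```

```bash
python3 - <<'E'
from h import *
go((.43,.22,.389,42.4),(.445,.09,.389,87.4),(.47,-.04,.36,87.4),(.4955,-.169,.30,87.4))
im=load('t0'); print(px2w(im,[(432,219),(437,266)],.1))
E
```

```text
t 21.3 at [0.412  0.3401 0.3831] [-1.7995e+02 -8.0000e-02 -2.6600e+00] f [ 0.9  0.4 -0.4] open 0.0595
(0.43, 0.22, 0.389, 42.4) xyz [ 0.157  0.794 -0.039] wz -0.25
(0.445, 0.09, 0.389, 87.4) xyz [-0.511  0.707 -0.   ] wz -0.25
(0.47, -0.04, 0.36, 87.4) xyz [-0.858  0.206  0.193] wz -0.0
(0.4955, -0.169, 0.3, 87.4) xyz [-0.851  0.209  0.4  ] wz -0.0
[[ 0.47288809 -0.26453074  0.1       ]
 [ 0.37742395 -0.27095347  0.1       ]]
```

jog_arm([
  {"x": 0.02, "y": 0.1, "z": 0, "wx": 0, "wy": 0, "wz": -0.03, "hand": 0.7},
  {"x": 0.04, "y": 0.2, "z": 0, "wx": 0, "wy": 0, "wz": -0.06, "hand": 0.7},
  {"x": 0.06, "y": 0.3, "z": -0.01, "wx": 0, "wy": 0, "wz": -0.09, "hand": 0.7},
  {"x": 0.08, "y": 0.4, "z": -0.02, "wx": 0, "wy": 0, "wz": -0.125, "hand": 0.7},
  {"x": 0.1, "y": 0.5, "z": -0.02, "wx": 0, "wy": 0, "wz": -0.16, "hand": 0.7},
  {"x": 0.12, "y": 0.6, "z": -0.03, "wx": 0, "wy": 0, "wz": -0.19, "hand": 0.7},
  {"x": 0.14, "y": 0.7, "z": -0.03, "wx": 0, "wy": 0, "wz": -0.22, "hand": 0.7},
  {"x": 0.157, "y": 0.794, "z": -0.039, "wx": 0, "wy": 0, "wz": -0.25, "hand": 0.7},
])

```text
time_s: 22.1
tcp_pos: [0.4299, 0.2192, 0.387]
eef_rot: [180.0, -0.0, 42.6]
wrist_force: [1.1, -0.1, -0.0]
opening: 0.0594
```

jog_arm([
  {"x": -0.06, "y": 0.09, "z": 0, "wx": 0, "wy": 0, "wz": -0.03, "hand": 0.7},
  {"x": -0.125, "y": 0.18, "z": 0, "wx": 0, "wy": 0, "wz": -0.06, "hand": 0.7},
  {"x": -0.19, "y": 0.265, "z": 0, "wx": 0, "wy": 0, "wz": -0.09, "hand": 0.7},
  {"x": -0.255, "y": 0.35, "z": 0, "wx": 0, "wy": 0, "wz": -0.125, "hand": 0.7},
  {"x": -0.32, "y": 0.44, "z": 0, "wx": 0, "wy": 0, "wz": -0.16, "hand": 0.7},
  {"x": -0.38, "y": 0.53, "z": 0, "wx": 0, "wy": 0, "wz": -0.19, "hand": 0.7},
  {"x": -0.45, "y": 0.62, "z": 0, "wx": 0, "wy": 0, "wz": -0.22, "hand": 0.7},
  {"x": -0.511, "y": 0.707, "z": 0, "wx": 0, "wy": 0, "wz": -0.25, "hand": 0.7},
])

```text
time_s: 22.9
tcp_pos: [0.4446, 0.0892, 0.3871]
eef_rot: [180.0, 0.0, 87.6]
wrist_force: [-0.6, 0.8, -0.1]
opening: 0.0598
```

jog_arm([
  {"x": -0.11, "y": 0.025, "z": 0.02, "wx": 0, "wy": 0, "wz": 0, "hand": 0.7},
  {"x": -0.215, "y": 0.05, "z": 0.05, "wx": 0, "wy": 0, "wz": 0, "hand": 0.7},
  {"x": -0.32, "y": 0.08, "z": 0.07, "wx": 0, "wy": 0, "wz": 0, "hand": 0.7},
  {"x": -0.43, "y": 0.1, "z": 0.1, "wx": 0, "wy": 0, "wz": 0, "hand": 0.7},
  {"x": -0.54, "y": 0.13, "z": 0.12, "wx": 0, "wy": 0, "wz": 0, "hand": 0.7},
  {"x": -0.65, "y": 0.155, "z": 0.15, "wx": 0, "wy": 0, "wz": 0, "hand": 0.7},
  {"x": -0.75, "y": 0.18, "z": 0.17, "wx": 0, "wy": 0, "wz": 0, "hand": 0.7},
  {"x": -0.858, "y": 0.206, "z": 0.193, "wx": 0, "wy": 0, "wz": 0, "hand": 0.7},
])

```text
time_s: 23.7
tcp_pos: [0.4696, -0.0407, 0.358]
eef_rot: [180.0, 0.0, 87.3]
wrist_force: [0.9, 0.4, -0.1]
opening: 0.0595
```

jog_arm([
  {"x": -0.12, "y": 0.03, "z": 0, "wx": 0, "wy": 0, "wz": 0, "hand": 0.7},
  {"x": -0.24, "y": 0.06, "z": 0, "wx": 0, "wy": 0, "wz": 0, "hand": 0.7},
  {"x": -0.36, "y": 0.09, "z": 0.03, "wx": 0, "wy": 0, "wz": 0, "hand": 0.7},
  {"x": -0.48, "y": 0.12, "z": 0.08, "wx": 0, "wy": 0, "wz": 0, "hand": 0.7},
  {"x": -0.6, "y": 0.15, "z": 0.15, "wx": 0, "wy": 0, "wz": 0, "hand": 0.7},
  {"x": -0.71, "y": 0.18, "z": 0.23, "wx": 0, "wy": 0, "wz": 0, "hand": 0.7},
  {"x": -0.8, "y": 0.2, "z": 0.32, "wx": 0, "wy": 0, "wz": 0, "hand": 0.7},
  {"x": -0.851, "y": 0.209, "z": 0.4, "wx": 0, "wy": 0, "wz": 0, "hand": 0.7},
])

```text
time_s: 24.5
tcp_pos: [0.495, -0.1701, 0.2965]
eef_rot: [-180.0, -0.0, 87.3]
wrist_force: [0.2, -0.4, -0.7]
opening: 0.0602
```

```bash
python3 - <<'E'
from h import *
go((.4955,-.169,.224,87.4))
pair('4',(130,320,250,410),(180,290,100,260))
E
```

```text
t 24.5 at [ 0.495  -0.1701  0.2965] [-179.99   -0.     87.3 ] f [ 0.2 -0.4 -0.7] open 0.0602
(0.4955, -0.169, 0.224, 87.4) xyz [0.008 0.003 0.484] wz -0.001
```

View pics/p4.png

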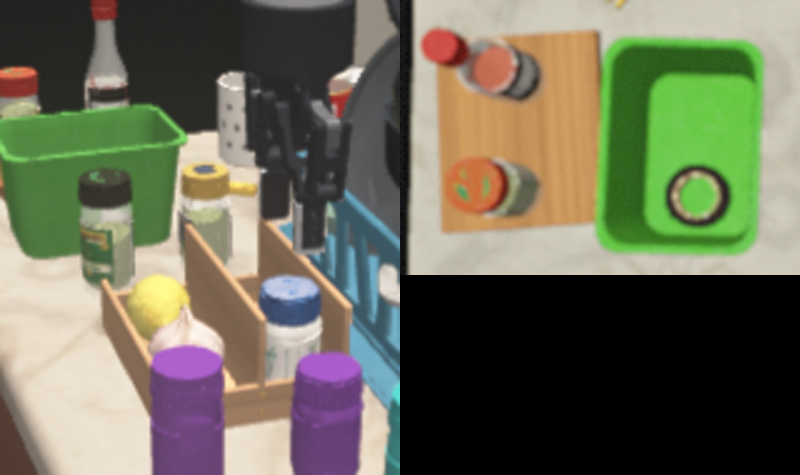

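jog_arm([
  {"x": 0.004, "y": 0.002, "z": 0.07, "wx": 0, "wy": 0, "wz": 0, "hand": 0.7},
  {"x": 0.008, "y": 0.003, "z": 0.14, "wx": 0, "wy": 0, "wz": 0, "hand": 0.7},
  {"x": 0.008, "y": 0.003, "z": 0.22, "wx": 0, "wy": 0, "wz": 0, "hand": 0.7},
  {"x": 0.008, "y": 0.003, "z": 0.3, "wx": 0, "wy": 0, "wz": 0, "hand": 0.7},
  {"x": 0.008, "y": 0.003, "z": 0.37, "wx": 0, "wy": 0, "wz": 0, "hand": 0.7},
  {"x": 0.008, "y": 0.003, "z": 0.43, "wx": 0, "wy": 0, "wz": 0, "hand": 0.7},
  {"x": 0.008, "y": 0.003, "z": 0.47, "wx": 0, "wy": 0, "wz": 0, "hand": 0.7},
  {"x": 0.008, "y": 0.003, "z": 0.484, "wx": 0, "wy": 0, "wz": 0, "hand": 0.7},
])

```text
time_s: 25.4
tcp_pos: [0.4953, -0.1678, 0.2243]
eef_rot: [-180.0, -0.0, 87.3]
wrist_force: [-0.4, 0.9, -0.3]
opening: 0.06
```

jog_arm([
  {"x": 0, "y": 0, "z": 0, "wx": 0, "wy": 0, "wz": 0, "hand": 0.6},
  {"x": 0, "y": 0, "z": 0, "wx": 0, "wy": 0, "wz": 0, "hand": 0.5},
  {"x": 0, "y": 0, "z": 0, "wx": 0, "wy": 0, "wz": 0, "hand": 0.3},
  {"x": 0, "y": 0, "z": 0, "wx": 0, "wy": 0, "wz": 0, "hand": 0},
  {"x": 0, "y": 0, "z": 0, "wx": 0, "wy": 0, "wz": 0, "hand": 0},
  {"x": 0, "y": 0, "z": 0, "wx": 0, "wy": 0, "wz": 0, "hand": 0},
  {"x": 0, "y": 0, "z": 0, "wx": 0, "wy": 0, "wz": 0, "hand": 0},
  {"x": 0, "y": 0, "z": 0, "wx": 0, "wy": 0, "wz": 0, "hand": 0},
])

```text
time_s: 26.2
tcp_pos: [0.4956, -0.168, 0.2255]
eef_rot: [180.0, 0.0, 87.3]
wrist_force: [-1.9, 0.6, 5.1]
opening: 0.0422
```

```bash
python3 - <<'E'
from h import *
go((.4955,-.168,.36,87.3),(.486,-.05,.36,87.3),(.476,.065,.36,87.3),(.4665,.18,.36,87.3),(.4665,.18,.232,87.3))
E
```

```text
t 26.2 at [ 0.4956 -0.168   0.2255] [1.7995e+02 3.0000e-02 8.7330e+01] f [-1.9  0.6  5.1] open 0.0422
(0.4955, -0.168, 0.36, 87.3) xyz [ 0.    -0.001 -0.897] wz 0.0
(0.486, -0.05, 0.36, 87.3) xyz [ 0.783 -0.1   -0.   ] wz -0.0
(0.476, 0.065, 0.36, 87.3) xyz [ 0.763 -0.103 -0.   ] wz -0.0
(0.4665, 0.18, 0.36, 87.3) xyz [ 0.763 -0.099 -0.   ] wz -0.0
(0.4665, 0.18, 0.232, 87.3) xyz [0.    0.    0.853] wz -0.0
```

jog_arm([
  {"x": 0, "y": 0, "z": -0.05, "wx": 0, "wy": 0, "wz": 0, "hand": 0},
  {"x": 0, "y": 0, "z": -0.15, "wx": 0, "wy": 0, "wz": 0, "hand": 0},
  {"x": 0, "y": 0, "z": -0.28, "wx": 0, "wy": 0, "wz": 0, "hand": 0},
  {"x": 0, "y": 0, "z": -0.42, "wx": 0, "wy": 0, "wz": 0, "hand": 0},
  {"x": 0, "y": 0, "z": -0.56, "wx": 0, "wy": 0, "wz": 0, "hand": 0},
  {"x": 0, "y": 0, "z": -0.7, "wx": 0, "wy": 0, "wz": 0, "hand": 0},
  {"x": 0, "y": 0, "z": -0.83, "wx": 0, "wy": 0, "wz": 0, "hand": 0},
  {"x": 0, "y": 0, "z": -0.9, "wx": 0, "wy": 0, "wz": 0, "hand": 0},
])

```text
time_s: 27.0
tcp_pos: [0.4957, -0.1679, 0.3618]
eef_rot: [179.9, 0.0, 87.3]
wrist_force: [0.6, -0.2, -0.8]
opening: 0.0422
```

jog_arm([
  {"x": 0.05, "y": -0.005, "z": 0, "wx": 0, "wy": 0, "wz": 0, "hand": 0},
  {"x": 0.13, "y": -0.015, "z": 0, "wx": 0, "wy": 0, "wz": 0, "hand": 0},
  {"x": 0.23, "y": -0.03, "z": 0, "wx": 0, "wy": 0, "wz": 0, "hand": 0},
  {"x": 0.34, "y": -0.045, "z": 0, "wx": 0, "wy": 0, "wz": 0, "hand": 0},
  {"x": 0.45, "y": -0.06, "z": 0, "wx": 0, "wy": 0, "wz": 0, "hand": 0},
  {"x": 0.56, "y": -0.07, "z": 0, "wx": 0, "wy": 0, "wz": 0, "hand": 0},
  {"x": 0.67, "y": -0.085, "z": 0, "wx": 0, "wy": 0, "wz": 0, "hand": 0},
  {"x": 0.783, "y": -0.1, "z": 0, "wx": 0, "wy": 0, "wz": 0, "hand": 0},
])

```text
time_s: 27.8
tcp_pos: [0.4853, -0.0479, 0.3595]
eef_rot: [-179.9, -0.0, 87.4]
wrist_force: [0.0, 0.9, -1.1]
opening: 0.0426
```

jog_arm([
  {"x": 0.1, "y": -0.015, "z": 0, "wx": 0, "wy": 0, "wz": 0, "hand": 0},
  {"x": 0.19, "y": -0.025, "z": 0, "wx": 0, "wy": 0, "wz": 0, "hand": 0},
  {"x": 0.285, "y": -0.04, "z": 0, "wx": 0, "wy": 0, "wz": 0, "hand": 0},
  {"x": 0.38, "y": -0.05, "z": 0, "wx": 0, "wy": 0, "wz": 0, "hand": 0},
  {"x": 0.475, "y": -0.065, "z": 0, "wx": 0, "wy": 0, "wz": 0, "hand": 0},
  {"x": 0.57, "y": -0.075, "z": 0, "wx": 0, "wy": 0, "wz": 0, "hand": 0},
  {"x": 0.67, "y": -0.09, "z": 0, "wx": 0, "wy": 0, "wz": 0, "hand": 0},
  {"x": 0.763, "y": -0.103, "z": 0, "wx": 0, "wy": 0, "wz": 0, "hand": 0},
])

```text
time_s: 28.6
tcp_pos: [0.4757, 0.0664, 0.36]
eef_rot: [180.0, -0.0, 87.3]
wrist_force: [-0.2, -0.4, -0.7]
opening: 0.0425
```

jog_arm([
  {"x": 0.11, "y": -0.015, "z": 0, "wx": 0, "wy": 0, "wz": 0, "hand": 0},
  {"x": 0.22, "y": -0.03, "z": 0, "wx": 0, "wy": 0, "wz": 0, "hand": 0},
  {"x": 0.33, "y": -0.045, "z": 0, "wx": 0, "wy": 0, "wz": 0, "hand": 0},
  {"x": 0.44, "y": -0.06, "z": 0, "wx": 0, "wy": 0, "wz": 0, "hand": 0},
  {"x": 0.54, "y": -0.07, "z": 0, "wx": 0, "wy": 0, "wz": 0, "hand": 0},
  {"x": 0.64, "y": -0.085, "z": 0, "wx": 0, "wy": 0, "wz": 0, "hand": 0},
  {"x": 0.72, "y": -0.095, "z": 0, "wx": 0, "wy": 0, "wz": 0, "hand": 0},
  {"x": 0.763, "y": -0.1, "z": 0, "wx": 0, "wy": 0, "wz": 0, "hand": 0},
])

```text
time_s: 29.4
tcp_pos: [0.4659, 0.1814, 0.36]
eef_rot: [-180.0, -0.0, 87.4]
wrist_force: [-0.3, 0.1, -0.8]
opening: 0.0427
```

```bash
python3 - <<'E'
from h import *
go((.4665,.18,.232,87.3))
pair('5',(110,300,230,390),(180,290,100,260))
E
```

```text
t 29.4 at [0.4659 0.1814 0.36  ] [-180.     -0.     87.39] f [-0.3  0.1 -0.8] open 0.0427
(0.4665, 0.18, 0.232, 87.3) xyz [-0.009  0.004  0.853] wz 0.0
```

View pics/p5.png

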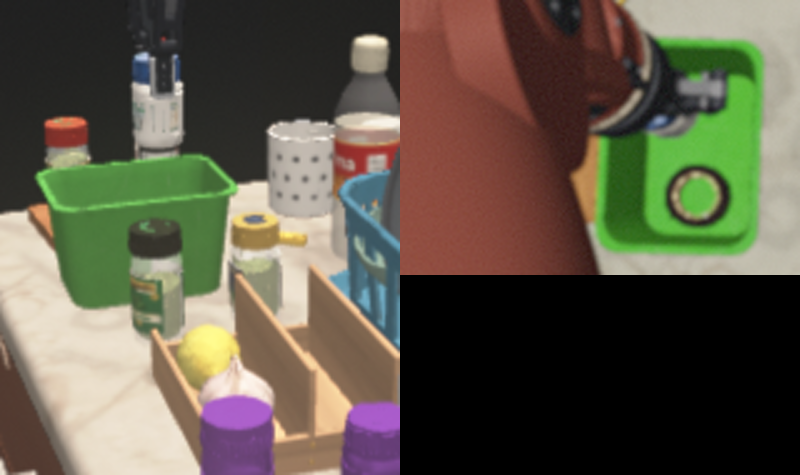

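jog_arm([
  {"x": -0.004, "y": 0.002, "z": 0.12, "wx": 0, "wy": 0, "wz": 0, "hand": 0},
  {"x": -0.009, "y": 0.004, "z": 0.25, "wx": 0, "wy": 0, "wz": 0, "hand": 0},
  {"x": -0.009, "y": 0.004, "z": 0.39, "wx": 0, "wy": 0, "wz": 0, "hand": 0},
  {"x": -0.009, "y": 0.004, "z": 0.53, "wx": 0, "wy": 0, "wz": 0, "hand": 0},
  {"x": -0.009, "y": 0.004, "z": 0.66, "wx": 0, "wy": 0, "wz": 0, "hand": 0},
  {"x": -0.009, "y": 0.004, "z": 0.76, "wx": 0, "wy": 0, "wz": 0, "hand": 0},
  {"x": -0.009, "y": 0.004, "z": 0.82, "wx": 0, "wy": 0, "wz": 0, "hand": 0},
  {"x": -0.009, "y": 0.004, "z": 0.845, "wx": 0, "wy": 0, "wz": 0, "hand": 0},
])

```text
time_s: 30.3
tcp_pos: [0.4665, 0.1784, 0.2326]
eef_rot: [-179.9, 0.0, 87.3]
wrist_force: [0.3, -1.0, -1.7]
opening: 0.0422
```

jog_arm([
  {"x": 0, "y": 0, "z": 0.005, "wx": 0, "wy": 0, "wz": 0, "hand": 0},
  {"x": 0, "y": 0, "z": 0.01, "wx": 0, "wy": 0, "wz": 0, "hand": 0},
  {"x": 0, "y": 0, "z": 0.015, "wx": 0, "wy": 0, "wz": 0, "hand": 0},
  {"x": 0, "y": 0, "z": 0.02, "wx": 0, "wy": 0, "wz": 0, "hand": 0},
  {"x": 0, "y": 0, "z": 0.025, "wx": 0, "wy": 0, "wz": 0, "hand": 0},
  {"x": 0, "y": 0, "z": 0.025, "wx": 0, "wy": 0, "wz": 0, "hand": 0},
  {"x": 0, "y": 0, "z": 0.025, "wx": 0, "wy": 0, "wz": 0, "hand": 0},
  {"x": 0, "y": 0, "z": 0.025, "wx": 0, "wy": 0, "wz": 0, "hand": 0},
])

```text
time_s: 31.1
tcp_pos: [0.4667, 0.1788, 0.2296]
eef_rot: [180.0, -0.0, 87.3]
wrist_force: [-0.1, -0.2, -2.3]
opening: 0.0424
```

Not yet touching; creep a little more.

jog_arm([
  {"x": 0, "y": 0, "z": 0.005, "wx": 0, "wy": 0, "wz": 0, "hand": 0},
  {"x": 0, "y": 0, "z": 0.005, "wx": 0, "wy": 0, "wz": 0, "hand": 0},
  {"x": 0, "y": 0, "z": 0.01, "wx": 0, "wy": 0, "wz": 0, "hand": 0},
  {"x": 0, "y": 0, "z": 0.01, "wx": 0, "wy": 0, "wz": 0, "hand": 0},
  {"x": 0, "y": 0, "z": 0.01, "wx": 0, "wy": 0, "wz": 0, "hand": 0},
  {"x": 0, "y": 0, "z": 0.01, "wx": 0, "wy": 0, "wz": 0, "hand": 0},
  {"x": 0, "y": 0, "z": 0.01, "wx": 0, "wy": 0, "wz": 0, "hand": 0},
  {"x": 0, "y": 0, "z": 0.01, "wx": 0, "wy": 0, "wz": 0, "hand": 0},
])

```text
time_s: 31.9
tcp_pos: [0.4667, 0.1788, 0.228]
eef_rot: [180.0, -0.0, 87.3]
wrist_force: [0.5, -0.5, -1.5]
opening: 0.0424
```

jog_arm([
  {"x": 0, "y": 0, "z": 0.005, "wx": 0, "wy": 0, "wz": 0, "hand": 0},
  {"x": 0, "y": 0, "z": 0.005, "wx": 0, "wy": 0, "wz": 0, "hand": 0},
  {"x": 0, "y": 0, "z": 0.01, "wx": 0, "wy": 0, "wz": 0, "hand": 0},
  {"x": 0, "y": 0, "z": 0.01, "wx": 0, "wy": 0, "wz": 0, "hand": 0},
  {"x": 0, "y": 0, "z": 0.012, "wx": 0, "wy": 0, "wz": 0, "hand": 0},
  {"x": 0, "y": 0, "z": 0.012, "wx": 0, "wy": 0, "wz": 0, "hand": 0},
  {"x": 0, "y": 0, "z": 0.012, "wx": 0, "wy": 0, "wz": 0, "hand": 0},
  {"x": 0, "y": 0, "z": 0.012, "wx": 0, "wy": 0, "wz": 0, "hand": 0},
])

```text
time_s: 32.7
tcp_pos: [0.4667, 0.1788, 0.2263]
eef_rot: [180.0, -0.0, 87.3]
wrist_force: [-0.1, -0.4, 2.0]
opening: 0.0424
```

jog_arm([
  {"x": 0, "y": 0, "z": 0, "wx": 0, "wy": 0, "wz": 0, "hand": 0.53},
  {"x": 0, "y": 0, "z": 0, "wx": 0, "wy": 0, "wz": 0, "hand": 0.58},
  {"x": 0, "y": 0, "z": 0, "wx": 0, "wy": 0, "wz": 0, "hand": 0.63},
  {"x": 0, "y": 0, "z": -0.05, "wx": 0, "wy": 0, "wz": 0, "hand": 0.63},
  {"x": 0, "y": 0, "z": -0.2, "wx": 0, "wy": 0, "wz": 0, "hand": 0.63},
  {"x": 0, "y": 0, "z": -0.4, "wx": 0, "wy": 0, "wz": 0, "hand": 0.63},
  {"x": 0, "y": 0, "z": -0.6, "wx": 0, "wy": 0, "wz": 0, "hand": 0.63},
  {"x": 0, "y": 0, "z": -0.75, "wx": 0, "wy": 0, "wz": 0, "hand": 0.68},
])

```text
time_s: 33.5
tcp_pos: [0.4667, 0.1787, 0.3408]
eef_rot: [179.9, 0.0, 87.3]
wrist_force: [1.2, 0.7, -0.0]
opening: 0.0584
```

```bash
python3 - <<'E'
from h import *
go((.423,.0537,.335,87.4),(.423,.0537,.24,87.4))
E
```

```text
t 33.5 at [0.4667 0.1787 0.3408] [1.7993e+02 1.0000e-02 8.7330e+01] f [ 1.2  0.7 -0. ] open 0.0584
(0.423, 0.0537, 0.335, 87.4) xyz [-0.846 -0.252  0.038] wz -0.0
(0.423, 0.0537, 0.24, 87.4) xyz [0.    0.    0.633] wz -0.0
```

jog_arm([
  {"x": -0.1, "y": -0.03, "z": 0, "wx": 0, "wy": 0, "wz": 0, "hand": 0.68},
  {"x": -0.22, "y": -0.06, "z": 0, "wx": 0, "wy": 0, "wz": 0, "hand": 0.68},
  {"x": -0.34, "y": -0.1, "z": 0, "wx": 0, "wy": 0, "wz": 0, "hand": 0.68},
  {"x": -0.46, "y": -0.14, "z": 0, "wx": 0, "wy": 0, "wz": 0, "hand": 0.68},
  {"x": -0.58, "y": -0.17, "z": 0, "wx": 0, "wy": 0, "wz": 0, "hand": 0.68},
  {"x": -0.7, "y": -0.21, "z": 0.01, "wx": 0, "wy": 0, "wz": 0, "hand": 0.68},
  {"x": -0.8, "y": -0.24, "z": 0.03, "wx": 0, "wy": 0, "wz": 0, "hand": 0.68},
  {"x": -0.846, "y": -0.252, "z": 0.038, "wx": 0, "wy": 0, "wz": 0, "hand": 0.68},
])

```text
time_s: 34.3
tcp_pos: [0.4219, 0.0525, 0.3324]
eef_rot: [-179.9, 0.0, 87.3]
wrist_force: [0.5, -0.2, -0.0]
opening: 0.058
```

```bash
python3 - <<'E'
from h import *
go((.423,.0537,.24,87.4))
pair('6',(110,300,230,390),(180,290,100,260))
E
```

```text
t 34.3 at [0.4219 0.0525 0.3324] [-1.7991e+02  3.0000e-02  8.7260e+01] f [ 0.5 -0.2 -0. ] open 0.058
(0.423, 0.0537, 0.24, 87.4) xyz [0.008 0.007 0.616] wz -0.001
```

View pics/p6.png

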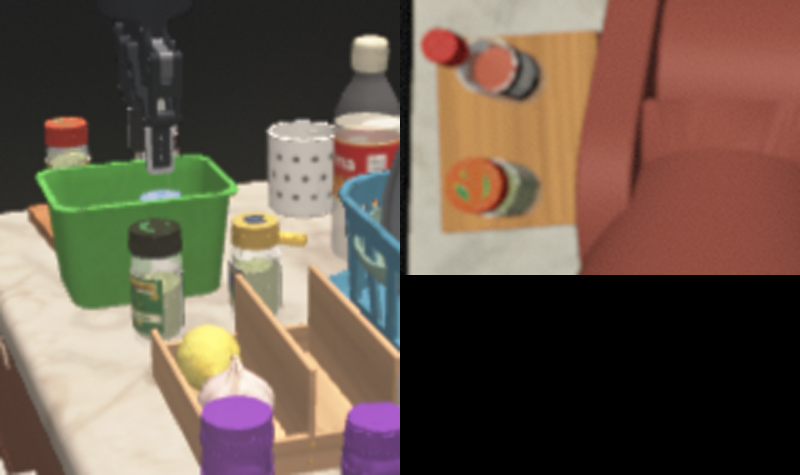

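```bash
python3 - <<'E'
from h import *
im=load('s6')
for P in([.423,.0537,.105],[.4219,.0525,.105],[.4219,.0525,.175],[.423,.0537,0]): 
  u=w2px(im,P)[0]; print(P,u.round(1),((u-[230,110])*2.5).round(0))
E
```

```text
[0.423, 0.0537, 0.105] [291.  200.7] [153. 227.]
[0.4219, 0.0525, 0.105] [290.7 200.9] [152. 227.]
[0.4219, 0.0525, 0.175] [289.4 169.1] [149. 148.]
[0.423, 0.0537, 0] [292.8 245.3] [157. 338.]
```

jog_arm([
  {"x": 0.008, "y": 0.007, "z": 0.1, "wx": 0, "wy": 0, "wz": 0, "hand": 0.68},
  {"x": 0.008, "y": 0.007, "z": 0.2, "wx": 0, "wy": 0, "wz": 0, "hand": 0.68},
  {"x": 0.008, "y": 0.007, "z": 0.3, "wx": 0, "wy": 0, "wz": 0, "hand": 0.68},
  {"x": 0.008, "y": 0.007, "z": 0.4, "wx": 0, "wy": 0, "wz": 0, "hand": 0.68},
  {"x": 0.008, "y": 0.007, "z": 0.49, "wx": 0, "wy": 0, "wz": 0, "hand": 0.68},
  {"x": 0.008, "y": 0.007, "z": 0.56, "wx": 0, "wy": 0, "wz": 0, "hand": 0.68},
  {"x": 0.008, "y": 0.007, "z": 0.6, "wx": 0, "wy": 0, "wz": 0, "hand": 0.68},
  {"x": 0.008, "y": 0.007, "z": 0.616, "wx": 0, "wy": 0, "wz": 0, "hand": 0.68},
])

```text
time_s: 35.2
tcp_pos: [0.424, 0.0552, 0.2402]
eef_rot: [-180.0, -0.0, 87.4]
wrist_force: [-0.6, 0.5, -0.5]
opening: 0.058
```

jog_arm([
  {"x": 0, "y": 0, "z": 0, "wx": 0, "wy": 0, "wz": 0, "hand": 0.6},
  {"x": 0, "y": 0, "z": 0, "wx": 0, "wy": 0, "wz": 0, "hand": 0.5},
  {"x": 0, "y": 0, "z": 0, "wx": 0, "wy": 0, "wz": 0, "hand": 0.3},
  {"x": 0, "y": 0, "z": 0, "wx": 0, "wy": 0, "wz": 0, "hand": 0},
  {"x": 0, "y": 0, "z": 0, "wx": 0, "wy": 0, "wz": 0, "hand": 0},
  {"x": 0, "y": 0, "z": 0, "wx": 0, "wy": 0, "wz": 0, "hand": 0},
  {"x": 0, "y": 0, "z": 0, "wx": 0, "wy": 0, "wz": 0, "hand": 0},
  {"x": 0, "y": 0, "z": 0, "wx": 0, "wy": 0, "wz": 0, "hand": 0},
])

```text
time_s: 36.0
tcp_pos: [0.4244, 0.055, 0.2411]
eef_rot: [179.9, -0.0, 87.3]
wrist_force: [-0.9, 1.7, 5.9]
opening: 0.0437
```

```bash
python3 - <<'E'
from h import *
s=sense();f=(.4229,.0537,.241,87.3);go()
go((.4229,.0537,.37,87.3),(.46,-.06,.37,87.3),(.4952,-.1695,.37,87.3),frm=f)
E
```

```text
t 36.0 at [0.4244 0.055  0.2411] [ 1.7994e+02 -1.0000e-02  8.7340e+01] f [-0.9  1.7  5.9] open 0.0437
t 36.0 at [0.4229 0.0537 0.241 ] [ 1.7994e+02 -1.0000e-02  8.7340e+01] f [-0.9  1.7  5.9] open 0.0437
(0.4229, 0.0537, 0.37, 87.3) xyz [ 0.    0.   -0.86] wz -0.0
(0.46, -0.06, 0.37, 87.3) xyz [-0.746  0.283 -0.   ] wz -0.0
(0.4952, -0.1695, 0.37, 87.3) xyz [-0.718  0.269 -0.   ] wz -0.0
```

jog_arm([
  {"x": 0, "y": 0, "z": -0.05, "wx": 0, "wy": 0, "wz": 0, "hand": 0},
  {"x": 0, "y": 0, "z": -0.15, "wx": 0, "wy": 0, "wz": 0, "hand": 0},
  {"x": 0, "y": 0, "z": -0.28, "wx": 0, "wy": 0, "wz": 0, "hand": 0},
  {"x": 0, "y": 0, "z": -0.42, "wx": 0, "wy": 0, "wz": 0, "hand": 0},
  {"x": 0, "y": 0, "z": -0.56, "wx": 0, "wy": 0, "wz": 0, "hand": 0},
  {"x": 0, "y": 0, "z": -0.7, "wx": 0, "wy": 0, "wz": 0, "hand": 0},
  {"x": 0, "y": 0, "z": -0.8, "wx": 0, "wy": 0, "wz": 0, "hand": 0},
  {"x": 0, "y": 0, "z": -0.86, "wx": 0, "wy": 0, "wz": 0, "hand": 0},
])

```text
time_s: 36.8
tcp_pos: [0.4242, 0.0549, 0.3711]
eef_rot: [179.9, 0.0, 87.3]
wrist_force: [-0.2, -0.2, -0.7]
opening: 0.0434
```

jog_arm([
  {"x": -0.05, "y": 0.02, "z": 0, "wx": 0, "wy": 0, "wz": 0, "hand": 0},
  {"x": -0.13, "y": 0.05, "z": 0, "wx": 0, "wy": 0, "wz": 0, "hand": 0},
  {"x": -0.23, "y": 0.085, "z": 0, "wx": 0, "wy": 0, "wz": 0, "hand": 0},
  {"x": -0.33, "y": 0.125, "z": 0, "wx": 0, "wy": 0, "wz": 0, "hand": 0},
  {"x": -0.43, "y": 0.16, "z": 0, "wx": 0, "wy": 0, "wz": 0, "hand": 0},
  {"x": -0.53, "y": 0.2, "z": 0, "wx": 0, "wy": 0, "wz": 0, "hand": 0},
  {"x": -0.63, "y": 0.24, "z": 0, "wx": 0, "wy": 0, "wz": 0, "hand": 0},
  {"x": -0.746, "y": 0.283, "z": 0, "wx": 0, "wy": 0, "wz": 0, "hand": 0},
])

```text
time_s: 37.6
tcp_pos: [0.4612, -0.0603, 0.3685]
eef_rot: [-179.9, -0.0, 87.3]
wrist_force: [0.3, 0.6, -0.9]
opening: 0.0439
```

jog_arm([
  {"x": -0.11, "y": 0.04, "z": 0, "wx": 0, "wy": 0, "wz": 0, "hand": 0},
  {"x": -0.22, "y": 0.08, "z": 0, "wx": 0, "wy": 0, "wz": 0, "hand": 0},
  {"x": -0.33, "y": 0.12, "z": 0, "wx": 0, "wy": 0, "wz": 0, "hand": 0},
  {"x": -0.43, "y": 0.16, "z": 0, "wx": 0, "wy": 0, "wz": 0, "hand": 0},
  {"x": -0.53, "y": 0.2, "z": 0, "wx": 0, "wy": 0, "wz": 0, "hand": 0},
  {"x": -0.62, "y": 0.23, "z": 0, "wx": 0, "wy": 0, "wz": 0, "hand": 0},
  {"x": -0.68, "y": 0.255, "z": 0, "wx": 0, "wy": 0, "wz": 0, "hand": 0},
  {"x": -0.718, "y": 0.269, "z": 0, "wx": 0, "wy": 0, "wz": 0, "hand": 0},
])

```text
time_s: 38.4
tcp_pos: [0.4969, -0.1691, 0.3695]
eef_rot: [-180.0, -0.0, 87.3]
wrist_force: [0.2, -0.3, -1.4]
opening: 0.0437
```

```bash
python3 - <<'E'
from h import *
go((.496,-.169,.248,87.3))
pair('7',(110,300,250,410),(180,290,100,260))
im=load('s7'); 
for z in (.125,.006): print((w2px(im,[.496,-.169,z])[0]-[250,110])*2.5)
E
```

```text
t 38.4 at [ 0.4969 -0.1691  0.3695] [-180.     -0.     87.32] f [ 0.2 -0.3 -1.4] open 0.0437
(0.496, -0.169, 0.248, 87.3) xyz [ 0.    -0.006  0.81 ] wz 0.0
[289.38735267 288.00743864]
[285.30992751 434.20954432]
```

View pics/p7.png

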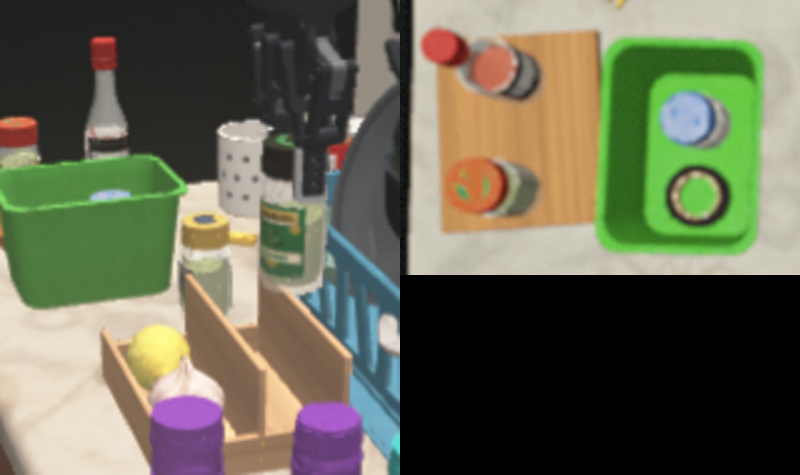

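jog_arm([
  {"x": 0, "y": -0.005, "z": 0.1, "wx": 0, "wy": 0, "wz": 0, "hand": 0},
  {"x": 0, "y": -0.009, "z": 0.22, "wx": 0, "wy": 0, "wz": 0, "hand": 0},
  {"x": 0, "y": -0.009, "z": 0.35, "wx": 0, "wy": 0, "wz": 0, "hand": 0},
  {"x": 0, "y": -0.009, "z": 0.47, "wx": 0, "wy": 0, "wz": 0, "hand": 0},
  {"x": 0, "y": -0.009, "z": 0.58, "wx": 0, "wy": 0, "wz": 0, "hand": 0},
  {"x": 0, "y": -0.009, "z": 0.68, "wx": 0, "wy": 0, "wz": 0, "hand": 0},
  {"x": 0, "y": -0.009, "z": 0.75, "wx": 0, "wy": 0, "wz": 0, "hand": 0},
  {"x": 0, "y": -0.009, "z": 0.79, "wx": 0, "wy": 0, "wz": 0, "hand": 0},
])

```text
time_s: 39.3
tcp_pos: [0.495, -0.1677, 0.2504]
eef_rot: [-180.0, -0.0, 87.4]
wrist_force: [0.5, 0.5, -1.0]
opening: 0.0437
```

jog_arm([
  {"x": 0, "y": 0, "z": 0.005, "wx": 0, "wy": 0, "wz": 0, "hand": 0},
  {"x": 0, "y": 0, "z": 0.01, "wx": 0, "wy": 0, "wz": 0, "hand": 0},
  {"x": 0, "y": 0, "z": 0.015, "wx": 0, "wy": 0, "wz": 0, "hand": 0},
  {"x": 0, "y": 0, "z": 0.02, "wx": 0, "wy": 0, "wz": 0, "hand": 0},
  {"x": 0, "y": 0, "z": 0.025, "wx": 0, "wy": 0, "wz": 0, "hand": 0},
  {"x": 0, "y": 0, "z": 0.025, "wx": 0, "wy": 0, "wz": 0, "hand": 0},
  {"x": 0, "y": 0, "z": 0.025, "wx": 0, "wy": 0, "wz": 0, "hand": 0},
  {"x": 0, "y": 0, "z": 0.025, "wx": 0, "wy": 0, "wz": 0, "hand": 0},
])

```text
time_s: 40.1
tcp_pos: [0.4953, -0.1682, 0.2474]
eef_rot: [-180.0, 0.0, 87.3]
wrist_force: [0.4, -0.5, -0.9]
opening: 0.0438
```

jog_arm([
  {"x": 0, "y": 0, "z": 0.005, "wx": 0, "wy": 0, "wz": 0, "hand": 0},
  {"x": 0, "y": 0, "z": 0.005, "wx": 0, "wy": 0, "wz": 0, "hand": 0},
  {"x": 0, "y": 0, "z": 0.01, "wx": 0, "wy": 0, "wz": 0, "hand": 0},
  {"x": 0, "y": 0, "z": 0.01, "wx": 0, "wy": 0, "wz": 0, "hand": 0},
  {"x": 0, "y": 0, "z": 0.015, "wx": 0, "wy": 0, "wz": 0, "hand": 0},
  {"x": 0, "y": 0, "z": 0.015, "wx": 0, "wy": 0, "wz": 0, "hand": 0},
  {"x": 0, "y": 0, "z": 0.015, "wx": 0, "wy": 0, "wz": 0, "hand": 0},
  {"x": 0, "y": 0, "z": 0.015, "wx": 0, "wy": 0, "wz": 0, "hand": 0},
])

```text
time_s: 40.9
tcp_pos: [0.4957, -0.1681, 0.247]
eef_rot: [179.9, 0.0, 87.4]
wrist_force: [-5.2, 4.2, 22.7]
opening: 0.044
```

jog_arm([
  {"x": 0, "y": 0, "z": -0.01, "wx": 0, "wy": 0, "wz": 0, "hand": 0},
  {"x": 0, "y": 0, "z": -0.01, "wx": 0, "wy": 0, "wz": 0, "hand": 0.53},
  {"x": 0, "y": 0, "z": -0.01, "wx": 0, "wy": 0, "wz": 0, "hand": 0.6},
  {"x": 0, "y": 0, "z": -0.01, "wx": 0, "wy": 0, "wz": 0, "hand": 0.68},
  {"x": 0, "y": 0, "z": -0.1, "wx": 0, "wy": 0, "wz": 0, "hand": 0.68},
  {"x": 0, "y": 0, "z": -0.3, "wx": 0, "wy": 0, "wz": 0, "hand": 0.68},
  {"x": 0, "y": 0, "z": -0.55, "wx": 0, "wy": 0, "wz": 0, "hand": 0.68},
  {"x": 0, "y": 0, "z": -0.75, "wx": 0, "wy": 0, "wz": 0, "hand": 0.68},
])

```text
time_s: 41.7
tcp_pos: [0.4953, -0.1682, 0.3592]
eef_rot: [180.0, 0.0, 87.3]
wrist_force: [0.1, 0.3, -0.9]
opening: 0.0585
```

```bash
python3 - <<'E'
from h import *
go((.465,-.03,.37,87.4),(.437,.10,.38,42.4),(.425,.22,.385,-2.6),(.412,.34,.36,-2.6),(.412,.34,.268,-2.6))
E
```

```text
t 41.7 at [ 0.4953 -0.1682  0.3592] [1.7998e+02 1.0000e-02 8.7340e+01] f [ 0.1  0.3 -0.9] open 0.0585
(0.465, -0.03, 0.37, 87.4) xyz [ 0.911 -0.245 -0.072] wz -0.0
(0.437, 0.1, 0.38, 42.4) xyz [ 0.857 -0.226 -0.067] wz 0.25
(0.425, 0.22, 0.385, -2.6) xyz [ 0.48  -0.645 -0.033] wz 0.25
(0.412, 0.34, 0.36, -2.6) xyz [-0.123 -0.795  0.167] wz -0.0
(0.412, 0.34, 0.268, -2.6) xyz [ 0.    -0.     0.613] wz -0.0
```

jog_arm([
  {"x": 0.08, "y": -0.02, "z": 0, "wx": 0, "wy": 0, "wz": 0, "hand": 0.68},
  {"x": 0.19, "y": -0.05, "z": -0.02, "wx": 0, "wy": 0, "wz": 0, "hand": 0.68},
  {"x": 0.31, "y": -0.08, "z": -0.03, "wx": 0, "wy": 0, "wz": 0, "hand": 0.68},
  {"x": 0.43, "y": -0.115, "z": -0.04, "wx": 0, "wy": 0, "wz": 0, "hand": 0.68},
  {"x": 0.55, "y": -0.15, "z": -0.05, "wx": 0, "wy": 0, "wz": 0, "hand": 0.68},
  {"x": 0.67, "y": -0.18, "z": -0.06, "wx": 0, "wy": 0, "wz": 0, "hand": 0.68},
  {"x": 0.79, "y": -0.21, "z": -0.07, "wx": 0, "wy": 0, "wz": 0, "hand": 0.68},
  {"x": 0.911, "y": -0.245, "z": -0.072, "wx": 0, "wy": 0, "wz": 0, "hand": 0.68},
])

```text
time_s: 42.5
tcp_pos: [0.4638, -0.0283, 0.3673]
eef_rot: [-179.9, -0.0, 87.4]
wrist_force: [0.8, 0.5, 0.5]
opening: 0.0583
```

jog_arm([
  {"x": 0.11, "y": -0.03, "z": 0, "wx": 0, "wy": 0, "wz": 0.03, "hand": 0.68},
  {"x": 0.22, "y": -0.055, "z": -0.02, "wx": 0, "wy": 0, "wz": 0.06, "hand": 0.68},
  {"x": 0.325, "y": -0.085, "z": -0.03, "wx": 0, "wy": 0, "wz": 0.09, "hand": 0.68},
  {"x": 0.43, "y": -0.115, "z": -0.04, "wx": 0, "wy": 0, "wz": 0.125, "hand": 0.68},
  {"x": 0.54, "y": -0.14, "z": -0.05, "wx": 0, "wy": 0, "wz": 0.16, "hand": 0.68},
  {"x": 0.64, "y": -0.17, "z": -0.06, "wx": 0, "wy": 0, "wz": 0.19, "hand": 0.68},
  {"x": 0.75, "y": -0.2, "z": -0.065, "wx": 0, "wy": 0, "wz": 0.22, "hand": 0.68},
  {"x": 0.857, "y": -0.226, "z": -0.067, "wx": 0, "wy": 0, "wz": 0.25, "hand": 0.68},
])

```text
time_s: 43.3
tcp_pos: [0.4356, 0.1013, 0.3773]
eef_rot: [-179.9, 0.1, 42.1]
wrist_force: [0.7, -0.3, -0.1]
opening: 0.0582
```

jog_arm([
  {"x": 0.06, "y": -0.08, "z": 0, "wx": 0, "wy": 0, "wz": 0.03, "hand": 0.68},
  {"x": 0.12, "y": -0.16, "z": 0, "wx": 0, "wy": 0, "wz": 0.06, "hand": 0.68},
  {"x": 0.18, "y": -0.24, "z": -0.01, "wx": 0, "wy": 0, "wz": 0.09, "hand": 0.68},
  {"x": 0.24, "y": -0.32, "z": -0.02, "wx": 0, "wy": 0, "wz": 0.125, "hand": 0.68},
  {"x": 0.3, "y": -0.4, "z": -0.03, "wx": 0, "wy": 0, "wz": 0.16, "hand": 0.68},
  {"x": 0.36, "y": -0.48, "z": -0.03, "wx": 0, "wy": 0, "wz": 0.19, "hand": 0.68},
  {"x": 0.42, "y": -0.57, "z": -0.03, "wx": 0, "wy": 0, "wz": 0.22, "hand": 0.68},
  {"x": 0.48, "y": -0.645, "z": -0.033, "wx": 0, "wy": 0, "wz": 0.25, "hand": 0.68},
])

```text
time_s: 44.1
tcp_pos: [0.4236, 0.2211, 0.3821]
eef_rot: [179.9, 0.2, -2.8]
wrist_force: [-0.3, -0.1, -0.2]
opening: 0.0579
```

jog_arm([
  {"x": -0.015, "y": -0.12, "z": 0, "wx": 0, "wy": 0, "wz": 0, "hand": 0.68},
  {"x": -0.03, "y": -0.24, "z": 0.02, "wx": 0, "wy": 0, "wz": 0, "hand": 0.68},
  {"x": -0.05, "y": -0.36, "z": 0.05, "wx": 0, "wy": 0, "wz": 0, "hand": 0.68},
  {"x": -0.07, "y": -0.48, "z": 0.08, "wx": 0, "wy": 0, "wz": 0, "hand": 0.68},
  {"x": -0.09, "y": -0.6, "z": 0.11, "wx": 0, "wy": 0, "wz": 0, "hand": 0.68},
  {"x": -0.11, "y": -0.7, "z": 0.14, "wx": 0, "wy": 0, "wz": 0, "hand": 0.68},
  {"x": -0.12, "y": -0.77, "z": 0.16, "wx": 0, "wy": 0, "wz": 0, "hand": 0.68},
  {"x": -0.123, "y": -0.795, "z": 0.167, "wx": 0, "wy": 0, "wz": 0, "hand": 0.68},
])

```text
time_s: 44.9
tcp_pos: [0.4115, 0.3408, 0.3575]
eef_rot: [180.0, 0.1, -2.6]
wrist_force: [0.0, 0.6, 0.6]
opening: 0.0581
```

```bash
python3 - <<'E'
from h import *
go((.412,.34,.268,-2.6))
pair('8',(110,300,200,400),(180,290,240,440))
im=load('s8'); 
print((w2px(im,[.4955,-.1685,.111])[0]-[200,110])*2)
im=load('t8'); print((w2px(im,[.4955,-.1685,.111])[0]-[240,180])*2)
E
```

```text
t 44.9 at [0.4115 0.3408 0.3575] [ 1.7996e+02  6.0000e-02 -2.6000e+00] f [0.  0.6 0.6] open 0.0581
(0.412, 0.34, 0.268, -2.6) xyz [0.003 0.005 0.597] wz 0.0
[330.37302241 244.7190954 ]
[290.52263772  55.96161025]
```

View pics/p8.png

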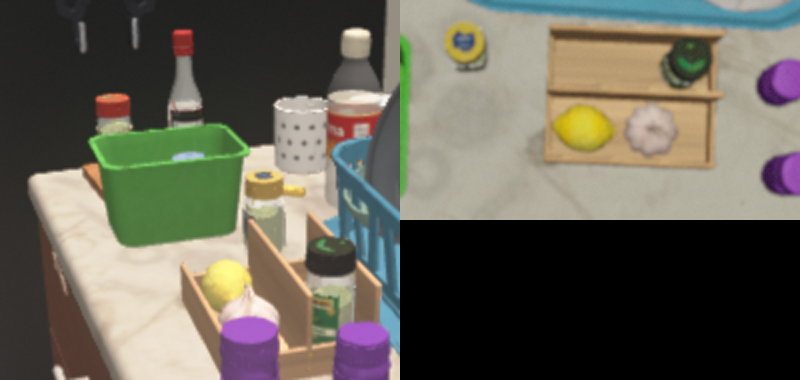

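jog_arm([
  {"x": 0.003, "y": 0.005, "z": 0.1, "wx": 0, "wy": 0, "wz": 0, "hand": 0.7},
  {"x": 0.003, "y": 0.005, "z": 0.2, "wx": 0, "wy": 0, "wz": 0, "hand": 0.7},
  {"x": 0.003, "y": 0.005, "z": 0.3, "wx": 0, "wy": 0, "wz": 0, "hand": 0.7},
  {"x": 0.003, "y": 0.005, "z": 0.4, "wx": 0, "wy": 0, "wz": 0, "hand": 0.7},
  {"x": 0.003, "y": 0.005, "z": 0.48, "wx": 0, "wy": 0, "wz": 0, "hand": 0.7},
  {"x": 0.003, "y": 0.005, "z": 0.54, "wx": 0, "wy": 0, "wz": 0, "hand": 0.7},
  {"x": 0.003, "y": 0.005, "z": 0.58, "wx": 0, "wy": 0, "wz": 0, "hand": 0.7},
  {"x": 0.003, "y": 0.005, "z": 0.595, "wx": 0, "wy": 0, "wz": 0, "hand": 0.7},
])

```text
time_s: 45.8
tcp_pos: [0.4126, 0.3391, 0.2687]
eef_rot: [180.0, 0.0, -2.7]
wrist_force: [-0.5, -0.4, -0.2]
opening: 0.0594
```

jog_arm([
  {"x": 0, "y": 0, "z": 0, "wx": 0, "wy": 0, "wz": 0, "hand": 0.6},
  {"x": 0, "y": 0, "z": 0, "wx": 0, "wy": 0, "wz": 0, "hand": 0.5},
  {"x": 0, "y": 0, "z": 0, "wx": 0, "wy": 0, "wz": 0, "hand": 0.3},
  {"x": 0, "y": 0, "z": 0, "wx": 0, "wy": 0, "wz": 0, "hand": 0},
  {"x": 0, "y": 0, "z": 0, "wx": 0, "wy": 0, "wz": 0, "hand": 0},
  {"x": 0, "y": 0, "z": 0, "wx": 0, "wy": 0, "wz": 0, "hand": 0},
  {"x": 0, "y": 0, "z": 0, "wx": 0, "wy": 0, "wz": 0, "hand": 0},
  {"x": 0, "y": 0, "z": 0, "wx": 0, "wy": 0, "wz": 0, "hand": 0},
])

```text
time_s: 46.6
tcp_pos: [0.4127, 0.3394, 0.2697]
eef_rot: [-180.0, -0.0, -2.7]
wrist_force: [-0.6, -0.5, 5.4]
opening: 0.0432
```

jog_arm([
  {"x": 0, "y": 0, "z": -0.05, "wx": 0, "wy": 0, "wz": 0, "hand": 0},
  {"x": 0, "y": 0, "z": -0.15, "wx": 0, "wy": 0, "wz": 0, "hand": 0},
  {"x": 0, "y": 0, "z": -0.28, "wx": 0, "wy": 0, "wz": 0, "hand": 0},
  {"x": 0, "y": 0, "z": -0.42, "wx": 0, "wy": 0, "wz": 0, "hand": 0},
  {"x": 0, "y": 0, "z": -0.56, "wx": 0, "wy": 0, "wz": 0, "hand": 0},
  {"x": 0, "y": 0, "z": -0.68, "wx": 0, "wy": 0, "wz": 0, "hand": 0},
  {"x": 0, "y": 0, "z": -0.77, "wx": 0, "wy": 0, "wz": 0, "hand": 0},
  {"x": 0, "y": 0, "z": -0.82, "wx": 0, "wy": 0, "wz": 0, "hand": 0},
])

```text
time_s: 47.4
tcp_pos: [0.4128, 0.3393, 0.3936]
eef_rot: [-179.9, -0.1, -2.7]
wrist_force: [0.1, 0.4, -2.5]
opening: 0.0431
```

```bash
python3 - <<'E'
from h import *
go((.4988,-.1163,.39,-2.65),(.4988,-.1163,.262,-2.65))
E
```

```text
t 47.4 at [0.4128 0.3393 0.3936] [-1.7995e+02 -8.0000e-02 -2.6600e+00] f [ 0.1  0.4 -2.5] open 0.0431
(0.4988, -0.1163, 0.39, -2.65) xyz [0.714 3.008 0.024] wz -0.0
(0.4988, -0.1163, 0.262, -2.65) xyz [ 0.    -0.     0.853] wz -0.0
```

jog_arm([
  {"x": 0.01, "y": 0.03, "z": 0, "wx": 0, "wy": 0, "wz": 0, "hand": 0},
  {"x": 0.03, "y": 0.1, "z": 0, "wx": 0, "wy": 0, "wz": 0, "hand": 0},
  {"x": 0.05, "y": 0.2, "z": 0, "wx": 0, "wy": 0, "wz": 0, "hand": 0},
  {"x": 0.07, "y": 0.31, "z": 0, "wx": 0, "wy": 0, "wz": 0, "hand": 0},
  {"x": 0.1, "y": 0.42, "z": 0, "wx": 0, "wy": 0, "wz": 0, "hand": 0},
  {"x": 0.13, "y": 0.53, "z": 0, "wx": 0, "wy": 0, "wz": 0, "hand": 0},
  {"x": 0.15, "y": 0.64, "z": 0, "wx": 0, "wy": 0, "wz": 0, "hand": 0},
  {"x": 0.178, "y": 0.756, "z": 0, "wx": 0, "wy": 0, "wz": 0, "hand": 0},
])

```text
time_s: 48.2
tcp_pos: [0.4338, 0.2228, 0.3914]
eef_rot: [180.0, 0.1, -2.7]
wrist_force: [-0.1, -0.5, -1.9]
opening: 0.0428
```

jog_arm([
  {"x": 0.02, "y": 0.1, "z": 0, "wx": 0, "wy": 0, "wz": 0, "hand": 0},
  {"x": 0.045, "y": 0.19, "z": 0, "wx": 0, "wy": 0, "wz": 0, "hand": 0},
  {"x": 0.07, "y": 0.28, "z": 0, "wx": 0, "wy": 0, "wz": 0, "hand": 0},
  {"x": 0.09, "y": 0.38, "z": 0, "wx": 0, "wy": 0, "wz": 0, "hand": 0},
  {"x": 0.11, "y": 0.47, "z": 0, "wx": 0, "wy": 0, "wz": 0, "hand": 0},
  {"x": 0.135, "y": 0.57, "z": 0, "wx": 0, "wy": 0, "wz": 0, "hand": 0},
  {"x": 0.16, "y": 0.66, "z": 0, "wx": 0, "wy": 0, "wz": 0, "hand": 0},
  {"x": 0.178, "y": 0.756, "z": 0, "wx": 0, "wy": 0, "wz": 0, "hand": 0},
])

```text
time_s: 49.0
tcp_pos: [0.4557, 0.1091, 0.392]
eef_rot: [-180.0, -0.0, -2.7]
wrist_force: [1.0, -1.4, -0.3]
opening: 0.0429
```

jog_arm([
  {"x": 0.02, "y": 0.1, "z": 0, "wx": 0, "wy": 0, "wz": 0, "hand": 0},
  {"x": 0.045, "y": 0.19, "z": 0, "wx": 0, "wy": 0, "wz": 0, "hand": 0},
  {"x": 0.07, "y": 0.28, "z": 0, "wx": 0, "wy": 0, "wz": 0, "hand": 0},
  {"x": 0.09, "y": 0.38, "z": 0, "wx": 0, "wy": 0, "wz": 0, "hand": 0},
  {"x": 0.11, "y": 0.47, "z": 0, "wx": 0, "wy": 0, "wz": 0, "hand": 0},
  {"x": 0.135, "y": 0.57, "z": 0, "wx": 0, "wy": 0, "wz": 0, "hand": 0},
  {"x": 0.16, "y": 0.66, "z": 0, "wx": 0, "wy": 0, "wz": 0, "hand": 0},
  {"x": 0.178, "y": 0.756, "z": 0, "wx": 0, "wy": 0, "wz": 0, "hand": 0},
])

```text
time_s: 49.8
tcp_pos: [0.4771, -0.0054, 0.3921]
eef_rot: [-180.0, -0.0, -2.7]
wrist_force: [0.1, -0.5, -1.5]
opening: 0.0431
```

jog_arm([
  {"x": 0.02, "y": 0.11, "z": 0, "wx": 0, "wy": 0, "wz": 0, "hand": 0},
  {"x": 0.045, "y": 0.22, "z": 0, "wx": 0, "wy": 0, "wz": 0, "hand": 0},
  {"x": 0.07, "y": 0.33, "z": 0, "wx": 0, "wy": 0, "wz": 0, "hand": 0},
  {"x": 0.09, "y": 0.44, "z": 0, "wx": 0, "wy": 0, "wz": 0, "hand": 0},
  {"x": 0.11, "y": 0.55, "z": 0, "wx": 0, "wy": 0, "wz": 0, "hand": 0},
  {"x": 0.135, "y": 0.65, "z": 0, "wx": 0, "wy": 0, "wz": 0, "hand": 0},
  {"x": 0.16, "y": 0.72, "z": 0, "wx": 0, "wy": 0, "wz": 0, "hand": 0},
  {"x": 0.178, "y": 0.75, "z": 0, "wx": 0, "wy": 0, "wz": 0, "hand": 0},
])

```text
time_s: 50.6
tcp_pos: [0.4985, -0.1191, 0.392]
eef_rot: [-180.0, 0.0, -2.7]
wrist_force: [-0.3, -0.1, -1.5]
opening: 0.0431
```

```bash
python3 - <<'E'
from h import *
go((.4988,-.1172,.262,-2.65))
E
```

```text
t 50.6 at [ 0.4985 -0.1191  0.392 ] [-180.      0.     -2.71] f [-0.3 -0.1 -1.5] open 0.0431
(0.4988, -0.1172, 0.262, -2.65) xyz [ 0.001 -0.012  0.867] wz -0.0
```

jog_arm([
  {"x": 0, "y": -0.006, "z": 0.12, "wx": 0, "wy": 0, "wz": 0, "hand": 0},
  {"x": 0, "y": -0.01, "z": 0.25, "wx": 0, "wy": 0, "wz": 0, "hand": 0},
  {"x": 0, "y": -0.01, "z": 0.39, "wx": 0, "wy": 0, "wz": 0, "hand": 0},
  {"x": 0, "y": -0.01, "z": 0.52, "wx": 0, "wy": 0, "wz": 0, "hand": 0},
  {"x": 0, "y": -0.01, "z": 0.65, "wx": 0, "wy": 0, "wz": 0, "hand": 0},
  {"x": 0, "y": -0.01, "z": 0.76, "wx": 0, "wy": 0, "wz": 0, "hand": 0},
  {"x": 0, "y": -0.01, "z": 0.83, "wx": 0, "wy": 0, "wz": 0, "hand": 0},
  {"x": 0, "y": -0.01, "z": 0.862, "wx": 0, "wy": 0, "wz": 0, "hand": 0},
])

```text
time_s: 51.4
tcp_pos: [0.4982, -0.1162, 0.262]
eef_rot: [-180.0, 0.1, -2.6]
wrist_force: [-0.0, 0.1, -1.3]
opening: 0.0429
```

jog_arm([
  {"x": 0, "y": 0, "z": 0.005, "wx": 0, "wy": 0, "wz": 0, "hand": 0},
  {"x": 0, "y": 0, "z": 0.01, "wx": 0, "wy": 0, "wz": 0, "hand": 0},
  {"x": 0, "y": 0, "z": 0.015, "wx": 0, "wy": 0, "wz": 0, "hand": 0},
  {"x": 0, "y": 0, "z": 0.02, "wx": 0, "wy": 0, "wz": 0, "hand": 0},
  {"x": 0, "y": 0, "z": 0.02, "wx": 0, "wy": 0, "wz": 0, "hand": 0},
  {"x": 0, "y": 0, "z": 0.02, "wx": 0, "wy": 0, "wz": 0, "hand": 0},
  {"x": 0, "y": 0, "z": 0.02, "wx": 0, "wy": 0, "wz": 0, "hand": 0},
  {"x": 0, "y": 0, "z": 0.02, "wx": 0, "wy": 0, "wz": 0, "hand": 0},
])

```text
time_s: 52.2
tcp_pos: [0.4983, -0.1165, 0.2599]
eef_rot: [180.0, -0.0, -2.7]
wrist_force: [0.2, -0.1, -0.6]
opening: 0.043
```

jog_arm([
  {"x": 0, "y": 0.006, "z": 0, "wx": 0, "wy": 0, "wz": 0, "hand": 0},
  {"x": 0, "y": 0.006, "z": 0.004, "wx": 0, "wy": 0, "wz": 0, "hand": 0},
  {"x": 0, "y": 0.006, "z": 0.008, "wx": 0, "wy": 0, "wz": 0, "hand": 0},
  {"x": 0, "y": 0.006, "z": 0.008, "wx": 0, "wy": 0, "wz": 0, "hand": 0},
  {"x": 0, "y": 0.006, "z": 0.012, "wx": 0, "wy": 0, "wz": 0, "hand": 0},
  {"x": 0, "y": 0.006, "z": 0.012, "wx": 0, "wy": 0, "wz": 0, "hand": 0},
  {"x": 0, "y": 0.006, "z": 0.012, "wx": 0, "wy": 0, "wz": 0, "hand": 0},
  {"x": 0, "y": 0.006, "z": 0.012, "wx": 0, "wy": 0, "wz": 0, "hand": 0},
])

```text
time_s: 53.0
tcp_pos: [0.4983, -0.1175, 0.2596]
eef_rot: [179.9, -0.1, -2.7]
wrist_force: [-7.0, 1.2, 21.7]
opening: 0.0432
```

Firm contact; release and go for the chilli bottle.

jog_arm([
  {"x": 0, "y": 0, "z": -0.01, "wx": 0, "wy": 0, "wz": 0, "hand": 0},
  {"x": 0, "y": 0, "z": -0.01, "wx": 0, "wy": 0, "wz": 0, "hand": 0.53},
  {"x": 0, "y": 0, "z": -0.01, "wx": 0, "wy": 0, "wz": 0, "hand": 0.6},
  {"x": 0, "y": 0, "z": -0.01, "wx": 0, "wy": 0, "wz": 0, "hand": 0.7},
  {"x": 0, "y": 0, "z": -0.1, "wx": 0, "wy": 0, "wz": 0, "hand": 0.75},
  {"x": 0, "y": 0, "z": -0.3, "wx": 0, "wy": 0, "wz": 0, "hand": 0.75},
  {"x": 0, "y": 0, "z": -0.55, "wx": 0, "wy": 0, "wz": 0, "hand": 0.75},
  {"x": 0, "y": 0, "z": -0.8, "wx": 0, "wy": 0, "wz": 0, "hand": 0.75},
])

```text
time_s: 53.8
tcp_pos: [0.498, -0.1172, 0.379]
eef_rot: [-180.0, 0.1, -2.7]
wrist_force: [0.1, -0.1, 0.1]
opening: 0.0638
```

```bash
python3 - <<'E'
from h import *
go((.5083,.335,.42,-2.65),(.5083,.335,.3215,-2.65))
E
```

```text
t 53.8 at [ 0.498  -0.1172  0.379 ] [-1.7998e+02  5.0000e-02 -2.6600e+00] f [ 0.1 -0.1  0.1] open 0.0638
(0.5083, 0.335, 0.42, -2.65) xyz [-0.072 -3.015 -0.274] wz -0.0
(0.5083, 0.335, 0.3215, -2.65) xyz [ 0.    -0.     0.657] wz -0.0
```

jog_arm([
  {"x": 0, "y": -0.06, "z": -0.04, "wx": 0, "wy": 0, "wz": 0, "hand": 0.75},
  {"x": 0, "y": -0.15, "z": -0.08, "wx": 0, "wy": 0, "wz": 0, "hand": 0.75},
  {"x": 0, "y": -0.28, "z": -0.12, "wx": 0, "wy": 0, "wz": 0, "hand": 0.75},
  {"x": 0, "y": -0.42, "z": -0.16, "wx": 0, "wy": 0, "wz": 0, "hand": 0.75},
  {"x": 0, "y": -0.56, "z": -0.2, "wx": 0, "wy": 0, "wz": 0, "hand": 0.75},
  {"x": 0, "y": -0.7, "z": -0.23, "wx": 0, "wy": 0, "wz": 0, "hand": 0.75},
  {"x": -0.01, "y": -0.85, "z": -0.26, "wx": 0, "wy": 0, "wz": 0, "hand": 0.75},
  {"x": -0.02, "y": -1.0, "z": -0.274, "wx": 0, "wy": 0, "wz": 0, "hand": 0.75},
])

```text
time_s: 54.6
tcp_pos: [0.5018, 0.0343, 0.4181]
eef_rot: [-180.0, 0.1, -2.6]
wrist_force: [0.1, -0.4, -0.1]
opening: 0.064
```

jog_arm([
  {"x": 0, "y": -0.13, "z": 0, "wx": 0, "wy": 0, "wz": 0, "hand": 0.75},
  {"x": 0, "y": -0.25, "z": 0, "wx": 0, "wy": 0, "wz": 0, "hand": 0.75},
  {"x": 0, "y": -0.38, "z": 0, "wx": 0, "wy": 0, "wz": 0, "hand": 0.75},
  {"x": 0, "y": -0.5, "z": 0, "wx": 0, "wy": 0, "wz": 0, "hand": 0.75},
  {"x": 0, "y": -0.63, "z": 0, "wx": 0, "wy": 0, "wz": 0, "hand": 0.75},
  {"x": 0, "y": -0.75, "z": 0, "wx": 0, "wy": 0, "wz": 0, "hand": 0.75},
  {"x": -0.01, "y": -0.88, "z": 0, "wx": 0, "wy": 0, "wz": 0, "hand": 0.75},
  {"x": -0.026, "y": -1.0, "z": 0, "wx": 0, "wy": 0, "wz": 0, "hand": 0.75},
])

```text
time_s: 55.4
tcp_pos: [0.5046, 0.1842, 0.4175]
eef_rot: [180.0, 0.1, -2.6]
wrist_force: [-0.1, -0.7, 0.4]
opening: 0.0641
```

jog_arm([
  {"x": 0, "y": -0.14, "z": 0, "wx": 0, "wy": 0, "wz": 0, "hand": 0.75},
  {"x": 0, "y": -0.28, "z": 0, "wx": 0, "wy": 0, "wz": 0, "hand": 0.75},
  {"x": 0, "y": -0.42, "z": 0, "wx": 0, "wy": 0, "wz": 0, "hand": 0.75},
  {"x": 0, "y": -0.56, "z": 0, "wx": 0, "wy": 0, "wz": 0, "hand": 0.75},
  {"x": 0, "y": -0.7, "z": 0, "wx": 0, "wy": 0, "wz": 0, "hand": 0.75},
  {"x": 0, "y": -0.83, "z": 0, "wx": 0, "wy": 0, "wz": 0, "hand": 0.75},
  {"x": -0.01, "y": -0.94, "z": 0, "wx": 0, "wy": 0, "wz": 0, "hand": 0.75},
  {"x": -0.026, "y": -1.0, "z": 0, "wx": 0, "wy": 0, "wz": 0, "hand": 0.75},
])

```text
time_s: 56.2
tcp_pos: [0.5078, 0.3342, 0.4179]
eef_rot: [180.0, 0.1, -2.6]
wrist_force: [-0.5, 0.3, 0.3]
opening: 0.0641
```

```bash
python3 - <<'E'
from h import *
go((.508,.335,.3215,-2.65))
pair('9',(110,300,200,400),(180,290,240,440))
for z,P in((.111,[.4955,-.1685]),(.115,[.4982,-.117])):
  for c,o in(('s9',(200,110)),('t9',(240,180))): print((w2px(load(c),[*P,z])[0]-o)*2)
E
```

```text
t 56.2 at [0.5078 0.3342 0.4179] [ 1.7996e+02  1.0000e-01 -2.6000e+00] f [-0.5  0.3  0.3] open 0.0641
(0.508, 0.335, 0.3215, -2.65) xyz [ 0.001 -0.005  0.643] wz 0.0
[330.37302241 244.7190954 ]
[290.52263772  55.96161025]
[310.48904553 219.73706776]
[239.7181738   53.56398785]
```

View pics/p9.png

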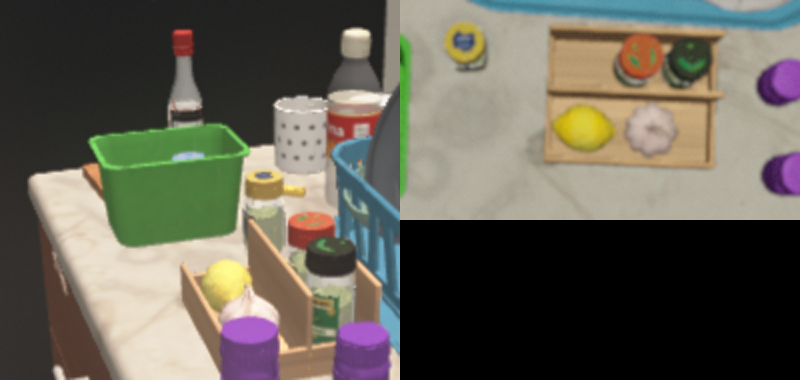

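jog_arm([
  {"x": 0, "y": -0.003, "z": 0.12, "wx": 0, "wy": 0, "wz": 0, "hand": 0.75},
  {"x": 0, "y": -0.005, "z": 0.24, "wx": 0, "wy": 0, "wz": 0, "hand": 0.75},
  {"x": 0, "y": -0.005, "z": 0.36, "wx": 0, "wy": 0, "wz": 0, "hand": 0.75},
  {"x": 0, "y": -0.005, "z": 0.46, "wx": 0, "wy": 0, "wz": 0, "hand": 0.75},
  {"x": 0, "y": -0.005, "z": 0.55, "wx": 0, "wy": 0, "wz": 0, "hand": 0.75},
  {"x": 0, "y": -0.005, "z": 0.61, "wx": 0, "wy": 0, "wz": 0, "hand": 0.75},
  {"x": 0, "y": -0.005, "z": 0.643, "wx": 0, "wy": 0, "wz": 0, "hand": 0.75},
  {"x": 0, "y": -0.005, "z": 0.643, "wx": 0, "wy": 0, "wz": 0, "hand": 0.5},
])

```text
time_s: 57.1
tcp_pos: [0.5083, 0.3331, 0.3223]
eef_rot: [180.0, 0.0, -2.7]
wrist_force: [0.4, 0.5, 0.2]
opening: 0.0511
```

jog_arm([
  {"x": 0, "y": 0, "z": 0, "wx": 0, "wy": 0, "wz": 0, "hand": 0.4},
  {"x": 0, "y": 0, "z": 0, "wx": 0, "wy": 0, "wz": 0, "hand": 0.2},
  {"x": 0, "y": 0, "z": 0, "wx": 0, "wy": 0, "wz": 0, "hand": 0},
  {"x": 0, "y": 0, "z": 0, "wx": 0, "wy": 0, "wz": 0, "hand": 0},
  {"x": 0, "y": 0, "z": 0, "wx": 0, "wy": 0, "wz": 0, "hand": 0},
  {"x": 0, "y": 0, "z": 0, "wx": 0, "wy": 0, "wz": 0, "hand": 0},
  {"x": 0, "y": 0, "z": 0, "wx": 0, "wy": 0, "wz": 0, "hand": 0},
  {"x": 0, "y": 0, "z": 0, "wx": 0, "wy": 0, "wz": 0, "hand": 0},
])

```text
time_s: 57.9
tcp_pos: [0.5088, 0.3336, 0.3237]
eef_rot: [-180.0, -0.1, -2.7]
wrist_force: [0.8, 0.2, 6.1]
opening: 0.0309
```

jog_arm([
  {"x": 0, "y": 0, "z": -0.05, "wx": 0, "wy": 0, "wz": 0, "hand": 0},
  {"x": 0, "y": 0, "z": -0.15, "wx": 0, "wy": 0, "wz": 0, "hand": 0},
  {"x": 0, "y": 0, "z": -0.28, "wx": 0, "wy": 0, "wz": 0, "hand": 0},
  {"x": 0, "y": 0, "z": -0.42, "wx": 0, "wy": 0, "wz": 0, "hand": 0},
  {"x": 0, "y": 0, "z": -0.56, "wx": 0, "wy": 0, "wz": 0, "hand": 0},
  {"x": 0, "y": 0, "z": -0.7, "wx": 0, "wy": 0, "wz": 0, "hand": 0},
  {"x": 0, "y": 0, "z": -0.8, "wx": 0, "wy": 0, "wz": 0, "hand": 0},
  {"x": 0, "y": 0, "z": -0.85, "wx": 0, "wy": 0, "wz": 0, "hand": 0},
])

```text
time_s: 58.7
tcp_pos: [0.5084, 0.3335, 0.4516]
eef_rot: [-180.0, -0.1, -2.7]
wrist_force: [-0.4, -0.3, -2.7]
opening: 0.0309
```

```bash
python3 - <<'E'
from h import *
go((.4969,-.0577,.447,-2.65))
E
```

```text
t 58.7 at [0.5084 0.3335 0.4516] [-1.7996e+02 -5.0000e-02 -2.6500e+00] f [-0.4 -0.3 -2.7] open 0.0309
(0.4969, -0.0577, 0.447, -2.65) xyz [0.044 2.609 0.031] wz -0.0
```

jog_arm([
  {"x": 0, "y": 0.04, "z": 0, "wx": 0, "wy": 0, "wz": 0, "hand": 0},
  {"x": 0, "y": 0.12, "z": 0, "wx": 0, "wy": 0, "wz": 0, "hand": 0},
  {"x": 0, "y": 0.23, "z": 0, "wx": 0, "wy": 0, "wz": 0, "hand": 0},
  {"x": 0, "y": 0.36, "z": 0, "wx": 0, "wy": 0, "wz": 0, "hand": 0},
  {"x": 0, "y": 0.49, "z": 0, "wx": 0, "wy": 0, "wz": 0, "hand": 0},
  {"x": 0, "y": 0.62, "z": 0, "wx": 0, "wy": 0, "wz": 0, "hand": 0},
  {"x": 0.01, "y": 0.75, "z": 0, "wx": 0, "wy": 0, "wz": 0, "hand": 0},
  {"x": 0.015, "y": 0.873, "z": 0, "wx": 0, "wy": 0, "wz": 0, "hand": 0},
])

```text
time_s: 59.5
tcp_pos: [0.5041, 0.2003, 0.4495]
eef_rot: [180.0, 0.1, -2.7]
wrist_force: [0.6, -0.5, -3.0]
opening: 0.0308
```

jog_arm([
  {"x": 0, "y": 0.11, "z": 0, "wx": 0, "wy": 0, "wz": 0, "hand": 0},
  {"x": 0, "y": 0.22, "z": 0, "wx": 0, "wy": 0, "wz": 0, "hand": 0},
  {"x": 0, "y": 0.33, "z": 0, "wx": 0, "wy": 0, "wz": 0, "hand": 0},
  {"x": 0, "y": 0.44, "z": 0, "wx": 0, "wy": 0, "wz": 0, "hand": 0},
  {"x": 0, "y": 0.55, "z": 0, "wx": 0, "wy": 0, "wz": 0, "hand": 0},
  {"x": 0, "y": 0.66, "z": 0, "wx": 0, "wy": 0, "wz": 0, "hand": 0},
  {"x": 0.01, "y": 0.77, "z": 0, "wx": 0, "wy": 0, "wz": 0, "hand": 0},
  {"x": 0.015, "y": 0.873, "z": 0, "wx": 0, "wy": 0, "wz": 0, "hand": 0},
])

```text
time_s: 60.3
tcp_pos: [0.5002, 0.0701, 0.4498]
eef_rot: [180.0, 0.0, -2.7]
wrist_force: [0.3, 0.1, -3.0]
opening: 0.0307
```

jog_arm([
  {"x": 0, "y": 0.13, "z": 0, "wx": 0, "wy": 0, "wz": 0, "hand": 0},
  {"x": 0, "y": 0.26, "z": 0, "wx": 0, "wy": 0, "wz": 0, "hand": 0},
  {"x": 0, "y": 0.39, "z": 0, "wx": 0, "wy": 0, "wz": 0, "hand": 0},
  {"x": 0, "y": 0.52, "z": 0, "wx": 0, "wy": 0, "wz": 0, "hand": 0},
  {"x": 0, "y": 0.65, "z": 0, "wx": 0, "wy": 0, "wz": 0, "hand": 0},
  {"x": 0, "y": 0.76, "z": 0, "wx": 0, "wy": 0, "wz": 0, "hand": 0},
  {"x": 0.01, "y": 0.83, "z": 0, "wx": 0, "wy": 0, "wz": 0, "hand": 0},
  {"x": 0.015, "y": 0.87, "z": 0, "wx": 0, "wy": 0, "wz": 0, "hand": 0},
])

```text
time_s: 61.1
tcp_pos: [0.4966, -0.06, 0.4499]
eef_rot: [-180.0, 0.0, -2.7]
wrist_force: [-0.5, 0.3, -2.3]
opening: 0.0308
```

```bash
python3 - <<'E'
from h import *
go((.4969,-.0594,.317,-2.65))
E
```

```text
t 61.1 at [ 0.4966 -0.06    0.4499] [-1.80e+02  2.00e-02 -2.73e+00] f [-0.5  0.3 -2.3] open 0.0308
(0.4969, -0.0594, 0.317, -2.65) xyz [ 0.002 -0.004  0.886] wz -0.0
```

jog_arm([
  {"x": 0, "y": 0, "z": 0.1, "wx": 0, "wy": 0, "wz": 0, "hand": 0},
  {"x": 0, "y": 0, "z": 0.24, "wx": 0, "wy": 0, "wz": 0, "hand": 0},
  {"x": 0, "y": 0, "z": 0.38, "wx": 0, "wy": 0, "wz": 0, "hand": 0},
  {"x": 0, "y": 0, "z": 0.52, "wx": 0, "wy": 0, "wz": 0, "hand": 0},
  {"x": 0, "y": 0, "z": 0.66, "wx": 0, "wy": 0, "wz": 0, "hand": 0},
  {"x": 0, "y": 0, "z": 0.77, "wx": 0, "wy": 0, "wz": 0, "hand": 0},
  {"x": 0, "y": 0, "z": 0.85, "wx": 0, "wy": 0, "wz": 0, "hand": 0},
  {"x": 0, "y": 0, "z": 0.885, "wx": 0, "wy": 0, "wz": 0, "hand": 0},
])

```text
time_s: 61.9
tcp_pos: [0.4966, -0.0586, 0.3164]
eef_rot: [-180.0, 0.1, -2.6]
wrist_force: [-0.1, -0.3, -3.0]
opening: 0.0312
```

jog_arm([
  {"x": 0, "y": 0, "z": 0.005, "wx": 0, "wy": 0, "wz": 0, "hand": 0},
  {"x": 0, "y": 0, "z": 0.01, "wx": 0, "wy": 0, "wz": 0, "hand": 0},
  {"x": 0, "y": 0, "z": 0.015, "wx": 0, "wy": 0, "wz": 0, "hand": 0},
  {"x": 0, "y": 0, "z": 0.02, "wx": 0, "wy": 0, "wz": 0, "hand": 0},
  {"x": 0, "y": 0, "z": 0.02, "wx": 0, "wy": 0, "wz": 0, "hand": 0},
  {"x": 0, "y": 0, "z": 0.02, "wx": 0, "wy": 0, "wz": 0, "hand": 0},
  {"x": 0, "y": 0, "z": 0.02, "wx": 0, "wy": 0, "wz": 0, "hand": 0},
  {"x": 0, "y": 0, "z": 0.02, "wx": 0, "wy": 0, "wz": 0, "hand": 0},
])

```text
time_s: 62.7
tcp_pos: [0.497, -0.0589, 0.3145]
eef_rot: [-180.0, -0.0, -2.7]
wrist_force: [0.0, -0.3, -3.1]
opening: 0.031
```

jog_arm([
  {"x": 0, "y": 0, "z": 0.004, "wx": 0, "wy": 0, "wz": 0, "hand": 0},
  {"x": 0, "y": 0, "z": 0.004, "wx": 0, "wy": 0, "wz": 0, "hand": 0},
  {"x": 0, "y": 0, "z": 0.008, "wx": 0, "wy": 0, "wz": 0, "hand": 0},
  {"x": 0, "y": 0, "z": 0.008, "wx": 0, "wy": 0, "wz": 0, "hand": 0},
  {"x": 0, "y": 0, "z": 0.01, "wx": 0, "wy": 0, "wz": 0, "hand": 0},
  {"x": 0, "y": 0, "z": 0.01, "wx": 0, "wy": 0, "wz": 0, "hand": 0},
  {"x": 0, "y": 0, "z": 0.01, "wx": 0, "wy": 0, "wz": 0, "hand": 0},
  {"x": 0, "y": 0, "z": 0.01, "wx": 0, "wy": 0, "wz": 0, "hand": 0},
])

```text
time_s: 63.5
tcp_pos: [0.4971, -0.0589, 0.3136]
eef_rot: [180.0, -0.1, -2.7]
wrist_force: [-1.6, -0.2, 8.1]
opening: 0.031
```

Contact. Release, rise, and back off to clear the cameras.

jog_arm([
  {"x": 0, "y": 0, "z": -0.003, "wx": 0, "wy": 0, "wz": 0, "hand": 0.4},
  {"x": 0, "y": 0, "z": -0.003, "wx": 0, "wy": 0, "wz": 0, "hand": 0.5},
  {"x": 0, "y": 0, "z": -0.003, "wx": 0, "wy": 0, "wz": 0, "hand": 0.65},
  {"x": 0, "y": 0, "z": -0.05, "wx": 0, "wy": 0, "wz": 0, "hand": 0.75},
  {"x": 0, "y": 0, "z": -0.2, "wx": 0, "wy": 0, "wz": 0, "hand": 0.75},
  {"x": 0, "y": 0, "z": -0.4, "wx": 0, "wy": 0, "wz": 0, "hand": 0.75},
  {"x": 0, "y": 0, "z": -0.6, "wx": 0, "wy": 0, "wz": 0, "hand": 0.75},
  {"x": 0, "y": 0, "z": -0.75, "wx": 0, "wy": 0, "wz": 0, "hand": 0.75},
])

```text
time_s: 64.3
tcp_pos: [0.497, -0.0589, 0.4278]
eef_rot: [180.0, -0.1, -2.7]
wrist_force: [-0.2, -0.4, 0.6]
opening: 0.0642
```

jog_arm([
  {"x": -0.08, "y": -0.1, "z": 0, "wx": 0, "wy": 0, "wz": 0, "hand": 0.75},
  {"x": -0.16, "y": -0.22, "z": 0, "wx": 0, "wy": 0, "wz": 0, "hand": 0.75},
  {"x": -0.24, "y": -0.35, "z": 0, "wx": 0, "wy": 0, "wz": 0, "hand": 0.75},
  {"x": -0.32, "y": -0.48, "z": 0, "wx": 0, "wy": 0, "wz": 0, "hand": 0.75},
  {"x": -0.4, "y": -0.61, "z": 0, "wx": 0, "wy": 0, "wz": 0, "hand": 0.75},
  {"x": -0.48, "y": -0.74, "z": 0, "wx": 0, "wy": 0, "wz": 0, "hand": 0.75},
  {"x": -0.55, "y": -0.87, "z": 0, "wx": 0, "wy": 0, "wz": 0, "hand": 0.75},
  {"x": -0.6, "y": -1.0, "z": 0, "wx": 0, "wy": 0, "wz": 0, "hand": 0.75},
])

```text
time_s: 65.1
tcp_pos: [0.4133, 0.0959, 0.426]
eef_rot: [-180.0, -0.0, -2.7]
wrist_force: [0.0, -0.2, 0.2]
opening: 0.0641
```

jog_arm([
  {"x": 0, "y": -0.13, "z": 0, "wx": 0, "wy": 0, "wz": 0, "hand": 0.75},
  {"x": 0, "y": -0.26, "z": 0, "wx": 0, "wy": 0, "wz": 0, "hand": 0.75},
  {"x": 0, "y": -0.39, "z": 0, "wx": 0, "wy": 0, "wz": 0, "hand": 0.75},
  {"x": 0, "y": -0.52, "z": 0, "wx": 0, "wy": 0, "wz": 0, "hand": 0.75},
  {"x": 0, "y": -0.65, "z": 0, "wx": 0, "wy": 0, "wz": 0, "hand": 0.75},
  {"x": 0, "y": -0.78, "z": 0, "wx": 0, "wy": 0, "wz": 0, "hand": 0.75},
  {"x": 0, "y": -0.9, "z": 0, "wx": 0, "wy": 0, "wz": 0, "hand": 0.75},
  {"x": 0, "y": -1.0, "z": 0, "wx": 0, "wy": 0, "wz": 0, "hand": 0.75},
])

```text
time_s: 65.9
tcp_pos: [0.4209, 0.2459, 0.4258]
eef_rot: [-180.0, -0.0, -2.6]
wrist_force: [-1.2, 0.0, -0.6]
opening: 0.0637
```

```bash
python3 - <<'E'
from h import *
go(); pair('10',(110,300,200,400),(180,290,240,440))
a=load('t0')['frame'].astype(int);b=load('t10')['frame'].astype(int)
d=abs(a-b).max(2)>40
for n,(r0,r1,c0,c1) in dict(yellow=(190,218,260,285),lemon=(230,258,315,347),garlic=(230,260,350,380)).items(): print(n,d[r0:r1,c0:c1].sum())
E
```

```text
t 65.9 at [0.4209 0.2459 0.4258] [-1.7999e+02 -2.0000e-02 -2.6400e+00] f [-1.2  0.  -0.6] open 0.0637
yellow 0
lemon 0
garlic 0
```

View pics/p10.png

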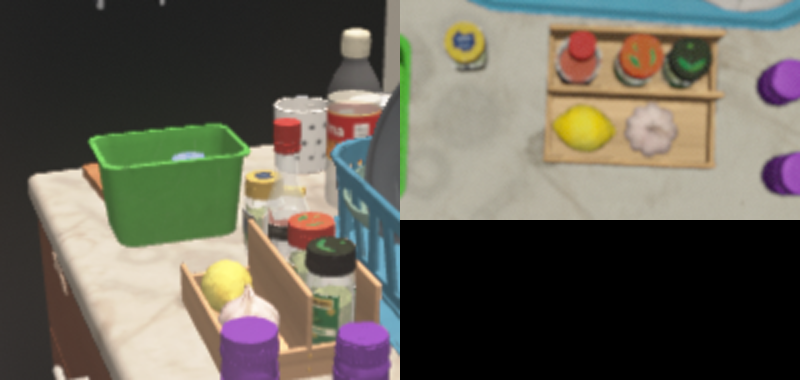

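```bash
python3 -c "
from station import *
print(job_done())"
```

```text
the job is handed in; nothing more can be done
None
```

The job is done and was handed in at about 66 s of the 138 s allowed.

**What I did:** I moved the chilli bottle and then the red-capped jar to the board. The pill bottle went onto the free floor of the green tub and the black-capped jar into the back place. Then I put back the red-capped jar and, last, the chilli bottle.

**What the last checks showed:**
- **Lane:** all three stand upright. The red and chilli caps are within about 1 px (2 mm) of where they started, and the black jar is within about 1 px of where the pill bottle was.
- **Black jar:** I set its position from the arm readings. In the top view its cap looked up to 4 mm nearer the robot than those readings say, still inside the lane; I left it.
- **Tub:** the pill bottle was seen from above upright and clear of the tape roll. In the final side view only its cap shows, in the same spot.
- **Bystanders:** comparing pictures from the start and end showed no change in the yellow-capped jar, lemon or garlic.
- **Forces:** the highest wrist force I saw was about 24 N, while setting the black jar down; the limit is 120 N.
- **Robot:** the gripper ended raised and touching nothing.

One move call was refused for its input format and one for a value over 1. Neither moved the arm.

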